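Fit the tilted parts bin with the insert tray that nests in it

TASK

One of the three grey insert trays belongs in the tilted blue parts bin that stands on the dark mat: find it by trying them (a wrong one will not go in, or drops in past the rim), and leave it nested fully home, square in the bin with its flange resting on the rim all round. Then swing that bin's steel keeper all the way over the tray's flange. Leave the other two trays standing upright on the counter and do not disturb the other goods.

Things in the scene. Friction and masses are not known exactly. Their poses are not given: they have to be found in the camera images.
- insert_a: the medium one (flange 134 x 92 mm) of three grey open insert trays of the same make, upright on the counter. Origin: centre of underside; x along its long side, z up; same after a half turn. Handle: upright fin at the centre, 40 mm along x, 12 mm thick along y, top at z = 90 mm; more under insert_b
- insert_b: the large insert tray (flange 154 x 112 mm), made as insert_a but for size. Each has a straight box body 40 mm deep under a 4 mm thick flange that sticks out 9 mm all round (flange underside at z = 40 mm, top at 44 mm; the fin is free to grip above that). 0.1 to 0.2 kg
- insert_c: the small insert tray (flange 114 x 72 mm), made as insert_a and insert_b but for size. The tray that fits has 3 mm play per side; its flange comes to lie on the bin's rim, its origin at z = -40 mm of the bin, axes along the bin's or half a turn round. One too large stops with its underside on the rim (40 mm higher); one too small goes past the rim to the bin's floor (15 mm lower)
- bin: blue parts bin with a black floor (outside 150 x 108 mm), fixed on a foot on the dark mat, leaning 30 degrees: its mouth looks up and towards the robot. The mouth is 102 x 60, 122 x 80 or 142 x 100 mm, to suit one of the trays; it changes. Origin: centre of the mouth in the rim plane, 100 mm above the counter; z straight out of the mouth, x along the long side up the slope away from the robot, y across. 55 mm deep inside
- keeper (a joint): hinge (rad) of the bin's flat steel keeper arm: 0 = closed, at its stop, pointing along the bin's -x over the flange; grows as it swings to the bin's -y side, up to 2.3; starts at 1.7 to 2.1. Axis: the bin's z, pivot at x = 93 mm, y = 0 of the bin, behind its upper end. The arm passes 2 mm above a seated flange, friction 0.03 N m, stays where left; push it by its knob
- knob (a point): top centre of the keeper's knob: an upright post (along the bin's z) 14 mm in diameter, 25 mm tall, on the arm 50 mm from the pivot; this point is 36 mm above the bin's rim plane
- nipple: bystander: brass double nipple standing upright, 38 mm wide, 60 mm tall; origin centre of underside
- tape: bystander: white roll lying flat, 68 mm across, 22 mm tall; origin centre of underside
- valve: bystander: brass ball valve lying with a flat steel lever on top, about 105 mm long, 55 mm tall; origin under its middle
- flange: bystander: white plastic pipe flange, square foot 90 mm, 50 mm tall; origin centre of underside
- sealant: bystander: white bottle standing, 52 mm in diameter, 160 mm tall; origin centre of underside
- cap: bystander: brass end cap standing near the bin, 36 mm in diameter, 30 mm tall; origin centre of underside
There are look-alikes about, which are no part of the job. What is shaped like the insert_c but red is not meant.

How it is judged (in metres and radians):
On the way:
1. an insert tray is nested in the bin on the mat, its flange on the rim, while the keeper is still open (value of joint keeper above 0.5 rad and ((x of insert_a in the frame of bin between -0.006 and 0.006 m and y of insert_a in the frame of bin between -0.006 and 0.006 m and z of insert_a in the frame of bin between -0.044 and -0.036 m and angle between the z axis of insert_a and the z axis of bin, either way round below 0.06 rad) or (x of insert_b in the frame of bin between -0.006 and 0.006 m and y of insert_b in the frame of bin between -0.006 and 0.006 m and z of insert_b in the frame of bin between -0.044 and -0.036 m and angle between the z axis of insert_b and the z axis of bin, either way round below 0.06 rad) or (x of insert_c in the frame of bin between -0.006 and 0.006 m and y of insert_c in the frame of bin between -0.006 and 0.006 m and z of insert_c in the frame of bin between -0.044 and -0.036 m and angle between the z axis of insert_c and the z axis of bin, either way round below 0.06 rad))), for 0.2 s.
At the end, for the whole second after the job is handed in: A tray is nested in the bin on the mat: origin within 6 mm of the bin's axis in x and y, 36 to 44 mm below the rim plane, z axes within 0.06 rad; its keeper below 0.2 rad; the other two trays stand on the counter (underside below 8 mm, tilt below 0.1 rad); trays at rest (0.02 m/s) (value of joint keeper below 0.2 rad and linear speed of each of insert_a, insert_b, insert_c below 0.02 m/s and ((x of insert_a in the frame of bin between -0.006 and 0.006 m and y of insert_a in the frame of bin between -0.006 and 0.006 m and z of insert_a in the frame of bin between -0.044 and -0.036 m and angle between the z axis of insert_a and the z axis of bin, either way round below 0.06 rad and height (world z) of each of insert_b, insert_c below 0.008 m and angle between each of insert_b, insert_c's own z axis and vertical below 0.1 rad) or (x of insert_b in the frame of bin between -0.006 and 0.006 m and y of insert_b in the frame of bin between -0.006 and 0.006 m and z of insert_b in the frame of bin between -0.044 and -0.036 m and angle between the z axis of insert_b and the z axis of bin, either way round below 0.06 rad and height (world z) of each of insert_a, insert_c below 0.008 m and angle between each of insert_a, insert_c's own z axis and vertical below 0.1 rad) or (x of insert_c in the frame of bin between -0.006 and 0.006 m and y of insert_c in the frame of bin between -0.006 and 0.006 m and z of insert_c in the frame of bin between -0.044 and -0.036 m and angle between the z axis of insert_c and the z axis of bin, either way round below 0.06 rad and height (world z) of each of insert_a, insert_b below 0.008 m and angle between each of insert_a, insert_b's own z axis and vertical below 0.1 rad))); the robot touches nothing.
It fails at once if one of the other goods is moved by more than 40 mm (distance of any of nipple, tape, valve, flange, sealant, cap from where it was at the start of the episode above 0.04 m).
It also fails if it takes over 72 s, if anything falls off the work surface, if the arm or the gripper's body presses on something with over 40 N, if the wrist force passes 120 N, or if a joint passes its speed limit or range.

ROBOT

A 6-joint arm with a two-finger parallel gripper is mounted at the origin on the work surface. World frame = base frame: x ahead of the robot, y to its left, z up, the work surface at z = 0. Lengths are in m, angles in degrees, forces in N, time in s.
With the tool pointing down it reaches from about 0.35 to 0.875 m from the base axis. Payload 4.2 kg.
Tool frame: the origin (TCP) lies midway between the tips of the shut fingers; the grasp point (between the pads) lies 19 mm behind it; x points along the fingers, y is the direction in which the jaws open and shut, and the axes are right-handed (so a half turn about x gives the same grasp; the last joint's range is limited). The gripper opens to 87 mm and grips with 3 to 60 N. Pads are 19 mm wide; open, the fingers measure 117 mm over their backs; the gripper's body (75 mm by 190 mm) begins 51 mm behind the grasp point.
Start: joints at [-49.813, 22.042, 0.453, 0, -68.411, -14.817], TCP at [0.268, -0.565, 0.223] pointing down, gripper open.
Joint ranges: [-179.83, 179.83], [-69.29, 118.12], [-61.27, 80.66], [-181.25, 117.63], [-171.15, -9.14], [-177.46, 177.46]. Speed limits (degrees/s): [159.86, 159.86, 180, 180, 180, 180].

INTERFACE

Orientations are given as a 3x3 rotation matrix whose columns are the frame's x, y, z axes.
In Python, from station import r gives the robot as it stands.
- The arm moves only by the tool play_rows, never from a script. Its argument "plan" is a list that holds one entry, the list of rows, each a list of 6 numbers: the shift along the tool's x, y, z in cm, then the turn, a rotation vector about the tool's x, y, z in units of 10 degrees (1.0 is 10 degrees). A call has 1 to 5 rows; each row is the pose to reach, as a shift and turn from the pose commanded when the call began, along the tool's axes at that moment; what a row does not reach only later rows make up. A row lasts 1/8 s, in which the tool goes at most 62.5 mm and 10.7 degrees, less where a joint would pass 70% of its speed; a pose out of reach is approached as far as the arm can. A call with a gripper value outside its range is refused whole. "hand" is the opening, from 0 (shut) to 1 (fully open), set as the call begins (left out, the last holds). The fingers move at their own pace and stop on an object; the grip force is fixed at half the most. Time passes only in rows, so rows that repeat a pose let the fingers close. It gives the time, the measured TCP pose, the force and the opening at its end, in the units of the state.
- r.sense(): the state, without advancing time (a new reading comes with each control period).
- r.capture(name): name is "side" or "top" or "wrist"; returns (picture, depth): 420x560x3 uint8, blue, green, red; 420x560 float32, m along the optical axis (not along the pixel's ray), 0 where there is no reading.
- r.get_calibration(name): a dict with "vfov" (degrees; the focal length in pixels is half the picture's height over the tangent of half this angle, whatever the lens; pixels are square), "cx", "cy" (the principal point, pixels), "distortion" ([k1, k2, p1, p2, k3] as OpenCV has them; the pictures are not rectified), "rvec" (rotation vector, rad) and "tvec" (3), from world to camera coordinates, as OpenCV has them. Camera axes: x right, y down, z forward; pixel columns grow to the right and rows downward; lengths in m; the calibration is good to about 2 mm. A picture is of the moment at which its call begins: read the wrist's pose just before it. get_calibration takes no time and is no camera call; for the wrist camera it gives the pose at the moment of the call.
- r.finish_job(): hands the job in, once; it reports no verdict.
The state is a dict: "time_s": time; "joints": joint angles; "joint_velocities": joint speeds; "effort": joint torques, N m; "tcp_pos": TCP position; "ee_rot": TCP orientation; "wrist_force": force on the tool from outside, world axes, zero at the start; "moment": the same for the moment, N m; "gripper_width": opening from 0.0 (shut) to 1.0 (fully open).
Only numpy, scipy, OpenCV 4.12 (cv2) and the standard library are available. Lean on these libraries where they do the work, as an engineer would, in place of code of your own. Each camera call takes 0.05 s, during which the arm holds its last target.

## Working session

There is one attempt and no reset: what is moved stays moved. The work goes in short steps, Python scripts to look and compute and a tool call to move; the robot and the scene stay as the last step left them, time stands still between calls to the robot, and variables do not carry over. Pictures are saved under pics/ and viewed, and the job is handed in when it is done.

Besides the shell and the picture viewer there is one more tool, called after "Call:" as name(argument=value, ...), one argument or row to a line, values as JSON. play_rows: Moves the arm, as the interface text tells. Its arguments: {"type":"object","properties":{"plan":{"type":"array","items":{"type":"array","items":{"type":"array","items":{"type":"number"}}}},"hand":{"type":"number"}},"required":["plan"]}

```bash
ls; mkdir -p pics; python3 - <<'E'
from station import r
import cv2,pickle
print(r.sense())
d={}
for n in ["side","top","wrist"]:
    c=r.get_calibration(n); im,dp=r.capture(n); cv2.imwrite(f"pics/{n}0.png",im); d[n]=(im,dp,c)
    print(n,c)
pickle.dump(d,open("s0.pkl","wb"))
E
```

```text
pics
{'time_s': 0.0, 'joints': array([-4.98143604e+01,  2.20894923e+01,  3.76916540e-01, -2.80631766e-02,
       -6.84117000e+01, -1.48141952e+01]), 'joint_velocities': array([-0.04475418, -0.08553143, -0.02184754,  0.11511377,  0.06447634,
       -0.01425916]), 'effort': array([ 1.24661492e-04, -3.90662062e+01,  1.87402707e+01,  4.21959221e+00,
        1.11070319e-02, -2.27191813e-04]), 'tcp_pos': array([ 0.26751748, -0.56415855,  0.22145583]), 'ee_rot': array([[-1.05163432e-03, -4.28320420e-01,  9.03626312e-01],
       [ 1.95088580e-03,  9.03624214e-01,  4.28321695e-01],
       [-9.99997544e-01,  2.21330954e-03, -1.14678014e-04]]), 'wrist_force': array([ 0.21206773, -1.21526553, -0.26855139]), 'moment': array([ 0.03750947,  0.00938373, -0.01664461]), 'gripper_width': 0.9985535688941355}
side {'vfov': 43.13095896638876, 'cx': 282.60658501748634, 'cy': 206.14079062598375, 'distortion': array([-0.05771756,  0.        ,  0.        ,  0.        ,  0.        ]), 'rvec': array([ 0.82727349, -2.43244296,  1.24552566]), 'tvec': array([0.38182696, 0.2981671 , 1.18213709])}
top {'vfov': 51.93997259689772, 'cx': 279.64208477685344, 'cy': 208.05586430607428, 'distortion': array([-0.13722446,  0.        ,  0.        ,  0.        ,  0.        ]), 'rvec': array([ 2.21043985, -2.18291085,  0.10591639]), 'tvec': array([-0.02337327,  0.46955546,  1.15378619])}
wrist {'vfov': 58.50301698566147, 'cx': 279.2696257596914, 'cy': 205.26643321016778, 'distortion': array([0.03182809, 0.        , 0.        , 0.        , 0.        ]), 'rvec': array([-1.59272523, -2.51813796, -0.34297056]), 'tvec': array([ 0.62461843, -0.03172945,  0.39100288])}
```

View pics/top0.png

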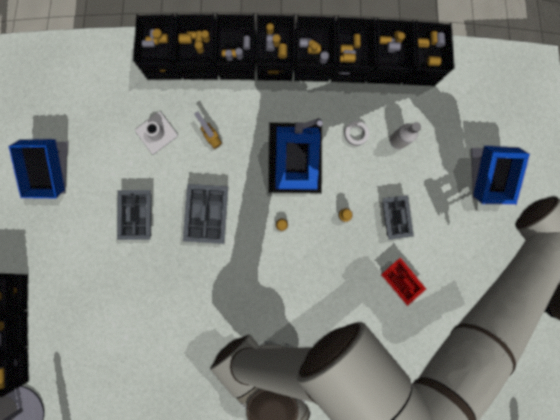

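View pics/side0.png

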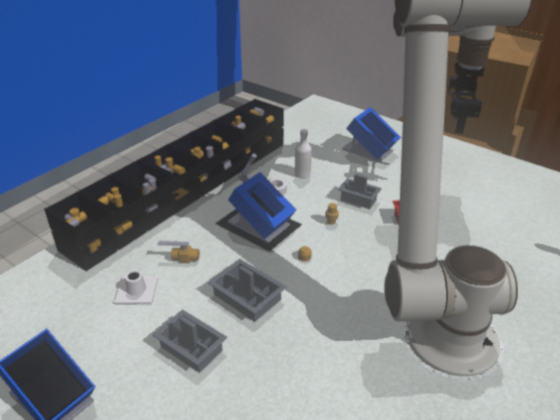

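View pics/wrist0.png

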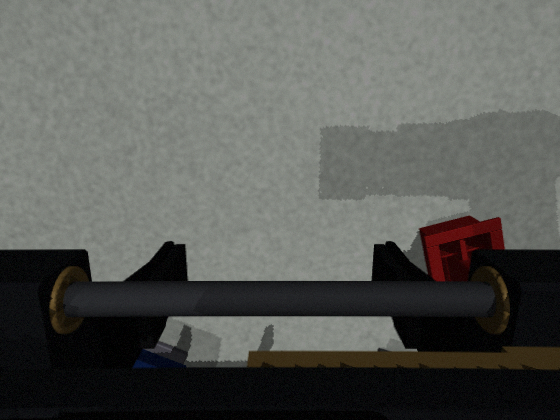

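Top view: the bin on the dark mat is at (297,158), with blue look-alike bins at (38,168) and (502,175). The grey trays are at (135,215), (206,214) and (397,217). The red tray at (404,281) is not meant. The keeper and its knob are near (312,126), and the cap and nipple are at (282,225) and (346,214). Next I'll crop in close.

```bash
cat > h.py <<'E'
import numpy as np,cv2,pickle
def K(c,H=420):
    f=H/2/np.tan(np.radians(c['vfov'])/2)
    return np.array([[f,0,c['cx']],[0,f,c['cy']],[0,0,1.]])
def rays(c,uv):
    p=cv2.undistortPoints(np.array(uv,float).reshape(-1,1,2),K(c),c['distortion']).reshape(-1,2)
    R=cv2.Rodrigues(c['rvec'])[0]; o=-R.T@c['tvec']
    d=np.c_[p,np.ones(len(p))]@R
    return o,d   # d has unit depth
def onz(c,uv,z):
    o,d=rays(c,uv); return o+d*((z-o[2])/d[:,2])[:,None]
def cloud(c,dp):
    H,W=dp.shape; uu,vv=np.meshgrid(np.arange(W),np.arange(H))
    o,d=rays(c,np.c_[uu.ravel(),vv.ravel()]); P=(o+d*dp.ravel()[:,None]).reshape(H,W,3); P[dp==0]=np.nan; return P
def proj(c,P): return cv2.projectPoints(np.array(P,float).reshape(-1,1,3),c['rvec'],c['tvec'],K(c),c['distortion'])[0].reshape(-1,2)
E
python3 - <<'E'
from h import *
d=pickle.load(open('s0.pkl','rb'))
im,dp,c=d['top']
P=cloud(c,dp)
for uv in [(135,215),(206,214),(397,217),(404,281),(330,300),(60,240),(297,158)]: print(uv,P[uv[1],uv[0]].round(3))
def crop(im,x0,y0,w,h,s): return cv2.resize(im[y0:y0+h,x0:x0+w],None,fx=s,fy=s,interpolation=cv2.INTER_CUBIC)
a=crop(im,255,110,80,100,6); 
b=crop(d['side'][0],215,150,100,100,6)
cv2.imwrite('pics/bin.png',np.hstack([a,b[:600,:]])[:, :800] if 0 else cv2.resize(np.hstack([a,b]),(800,444)))
cv2.imwrite('pics/trays.png',np.hstack([crop(im,110,180,130,70,4)[:, :],crop(im,375,190,60,70,4)]))
E
```

```text
(135, 215) [0.444 0.371 0.039]
(206, 214) [0.449 0.176 0.059]
(397, 217) [ 0.448 -0.332  0.05 ]
(404, 281) [ 0.28  -0.34   0.084]
(330, 300) [ 0.219 -0.16  -0.006]
(60, 240) [ 0.373  0.6   -0.   ]
(297, 158) [ 0.603 -0.062  0.047]
```

View pics/bin.png

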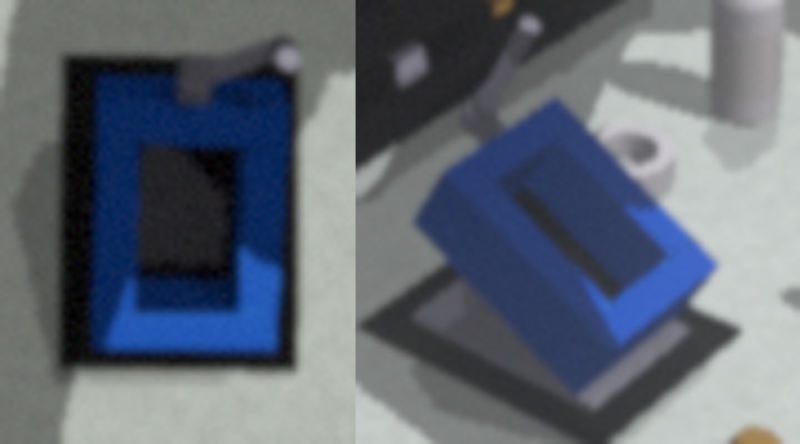

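View pics/trays.png

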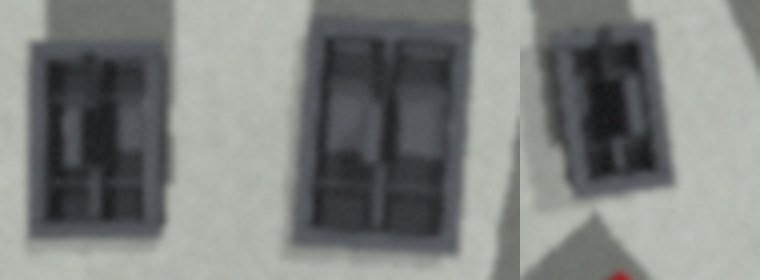

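```bash
cat > m.py <<'E'
from h import *
d=pickle.load(open('s0.pkl','rb'))
im,dp,c=d['top']
o,_=rays(c,[(0,0)]); print('cam',o)
b,g,r_=[im[...,i].astype(int) for i in range(3)]
# blue bin
m=((b-r_>40)).astype(np.uint8); m[:,:260]=0;m[:,340:]=0;m[:100]=0;m[210:]=0
cs,_=cv2.findContours(m,cv2.RETR_CCOMP,cv2.CHAIN_APPROX_NONE)
for k in cs:
    if len(k)>20: print(len(k),cv2.minAreaRect(k),cv2.boundingRect(k))
k=max(cs,key=cv2.contourArea)
box=cv2.boxPoints(cv2.minAreaRect(k)); print(box)
def plane(uv,O,n):
    o,dd=rays(c,uv); t=((O-o)@n)/(dd@n); return o+dd*t[:,None]
O=np.array([.6,-.06,.1]);psi=0
for it in range(20):
    f=np.array([np.cos(psi),np.sin(psi),0])
    n=-.5*f+np.array([0,0,np.cos(np.pi/6)])
    Q=plane(box,O,n); ctr=Q.mean(0); 
    s=Q[np.argsort(-Q[:,0])]; up=s[:2].mean(0);lo=s[2:].mean(0); v=up-lo; psi=np.arctan2(v[1],v[0])
    O=ctr-f*( (ctr[2]-.1)/np.tan(np.pi/6)) if abs(ctr[2]-.1)>1e-3 and it<0 else np.array([ctr[0],ctr[1],.1])
print('bin',O,np.degrees(psi),np.linalg.norm(v),[np.linalg.norm(Q[i]-Q[(i+1)%4]) for i in range(4)],ctr)
# depth plane
P=cloud(c,dp); 
mm=cv2.erode(m,np.ones((3,3),np.uint8))>0
pts=P[mm]; pts=pts[~np.isnan(pts).any(1)]
h=(pts-O)@n; sel=abs(h)<.012; q=pts[sel]; cc=q.mean(0); u,s_,vt=np.linalg.svd(q-cc); print(sel.sum(),'plane n',vt[2],'h mean',h[sel].mean(),h[sel].std())
# trays
for nm,(x0,y0,x1,y1) in dict(a=(105,180,163,250),b=(176,175,238,252),c=(372,188,424,248)).items():
    ch=im.max(2).astype(int)
    mk=(ch<120).astype(np.uint8)
    P_=np.nan_to_num(P[...,2]); mk&=(P_>0.02).astype(np.uint8)
    z=np.zeros_like(mk); z[y0:y1,x0:x1]=mk[y0:y1,x0:x1]
    k=max(cv2.findContours(z,cv2.RETR_EXTERNAL,cv2.CHAIN_APPROX_NONE)[0],key=cv2.contourArea)
    box=cv2.boxPoints(cv2.minAreaRect(k)); Q=onz(c,box,.044)
    print(nm,box.round(1).tolist(),Q.mean(0),[round(np.linalg.norm(Q[i]-Q[(i+1)%4]),4) for i in range(4)],[np.degrees(np.arctan2(*(Q[(i+1)%4]-Q[i])[[1,0]])).round(1) for i in range(4)])
E
python3 m.py
```

```text
cam [0.38582629 0.01092853 1.18459692]
208 ((297.0, 158.0), (62.0, 44.0), 90.0) (275, 127, 45, 63)
102 ((297.0, 158.0), (24.0, 32.0), 0.0) (285, 142, 25, 33)
[[275. 127.]
 [319. 127.]
 [319. 189.]
 [275. 189.]]
bin [ 0.59015803 -0.05850161  0.1       ] 2.5942463780502423 0.16731948617550138 [np.float64(0.1092070243851638), np.float64(0.1678979534614854), np.float64(0.11622222659753095), np.float64(0.1668139496983792)] [ 0.59015803 -0.05850161  0.1       ]
1412 plane n [-0.49599019 -0.0022953   0.86832509] h mean 0.0023957389193130277 0.0030584713649496496
a [[117.0, 190.0], [150.0, 190.0], [150.0, 239.0], [117.0, 239.0]] [0.44560826 0.37383419 0.044     ] [np.float64(0.0908), np.float64(0.1308), np.float64(0.0901), np.float64(0.1316)] [np.float64(-89.4), np.float64(-178.2), np.float64(91.1), np.float64(2.1)]
b [[182.3000030517578, 240.60000610351562], [186.3000030517578, 183.39999389648438], [227.3000030517578, 186.3000030517578], [223.3000030517578, 243.5]] [0.45119387 0.18156839 0.044     ] [np.float64(0.1524), np.float64(0.1101), np.float64(0.152), np.float64(0.1091)] [np.float64(-2.5), np.float64(-93.3), np.float64(177.2), np.float64(86.9)]
c [[381.8999938964844, 198.0], [407.1000061035156, 194.39999389648438], [412.8999938964844, 235.39999389648438], [387.70001220703125, 239.0]] [ 0.44884112 -0.33490025  0.044     ] [np.float64(0.071), np.float64(0.1121), np.float64(0.0706), np.float64(0.1113)] [np.float64(-81.2), np.float64(-172.1), np.float64(98.2), np.float64(8.1)]
```

```bash
python3 - <<'E'
from h import *
from station import r
s=r.sense(); c=r.get_calibration('wrist'); R=cv2.Rodrigues(c['rvec'])[0]; o=-R.T@c['tvec']
T=s['ee_rot']; print('cam in tool',T.T@(o-s['tcp_pos'])); print('cam axes in tool\n',(T.T@R.T).round(3)); print(T.round(3))
d=pickle.load(open('s0.pkl','rb')); im=d['wrist'][0]
print(r.sense()['time_s'])
E
```

```text
cam in tool [-0.16267436 -0.00053686 -0.07343968]
cam axes in tool
 [[ 0.    -0.266  0.964]
 [ 1.     0.    -0.   ]
 [-0.     0.964  0.266]]
[[-0.001 -0.428  0.904]
 [ 0.001  0.904  0.428]
 [-1.     0.002 -0.   ]]
0.15
```

```bash
cat >> h.py <<'E'
from scipy.spatial.transform import Rotation as Ro
def rel(pos,Rt,P0=None,R0=None):
    from station import r
    s=r.sense()
    if P0 is None:P0=s['tcp_pos'];R0=s['ee_rot']
    sh=R0.T@(np.array(pos)-P0)*100; rv=Ro.from_matrix(R0.T@Rt).as_rotvec(degrees=True)/10
    print('t',s['time_s'],'rel',np.r_[sh,rv].round(2).tolist(), 'at',P0.round(4))
    return np.r_[sh,rv]
def Rbin(psi): # tool rot for bin, psi rad
    f=np.array([np.cos(psi),np.sin(psi),0]);y=np.array([-np.sin(psi),np.cos(psi),0]);x=.5*f-np.array([0,0,np.sqrt(.75)])
    return np.c_[x,y,np.cross(x,y)]
def Rdown(psi):
    y=np.array([-np.sin(psi),np.cos(psi),0]);x=np.array([0,0,-1.]); return np.c_[x,y,np.cross(x,y)]
E
python3 - <<'E'
from h import *
rel([.49,-.06,.273],Rbin(0))
rel([.40,-.30,.30],Rdown(np.radians(8)))
E
```

```text
t 0.15 rel [-5.07, 36.05, 41.7, 2.48, -2.95, -0.67] at [ 0.2676 -0.5643  0.2217]
t 0.15 rel [-7.8, 18.22, 23.28, 1.74, -0.0, -0.01] at [ 0.2676 -0.5643  0.2217]
```

Call:
play_rows(
  plan=[
    [[-5, 10, 12, 0.8, -0.8, -0.2], [-5, 18, 21, 1.4, -1.6, -0.4], [-5, 26, 30, 2, -2.4, -0.6], [-5, 32, 37, 2.5, -2.95, -0.67], [-5, 36, 41.7, 2.5, -2.95, -0.67]],
  ],
  hand=0.5,
)

```text
time_s: 0.78
tcp_pos: [0.3918, -0.2815, 0.2619]
ee_rot: [[0.502, 0.008, 0.865], [-0.003, 1.0, -0.008], [-0.865, 0.001, 0.502]]
wrist_force: [1.2, -0.6, 0.3]
gripper_width: 0.543
```

Call:
play_rows(
  plan=[
    [[0, 0, 0, 0, 0, 0], [0, 0, 0, 0, 0, 0]],
  ],
)

```text
time_s: 1.02
tcp_pos: [0.393, -0.2822, 0.2619]
ee_rot: [[0.5, 0.002, 0.866], [-0.001, 1.0, -0.002], [-0.866, -0.0, 0.5]]
wrist_force: [-0.1, -0.1, 0.9]
gripper_width: 0.503
```

```bash
python3 - <<'E'
from h import *
from station import r
rel([.49,-.06,.273],Rbin(0))
c=r.get_calibration('wrist'); im,dp=r.capture('wrist'); cv2.imwrite('pics/w1.png',im); pickle.dump((im,dp,c),open('w1.pkl','wb'))
E
```

```text
t 1.025 rel [3.86, 22.25, 8.92, -0.01, 0.0, 0.01] at [ 0.393  -0.2822  0.2619]
```

View pics/w1.png

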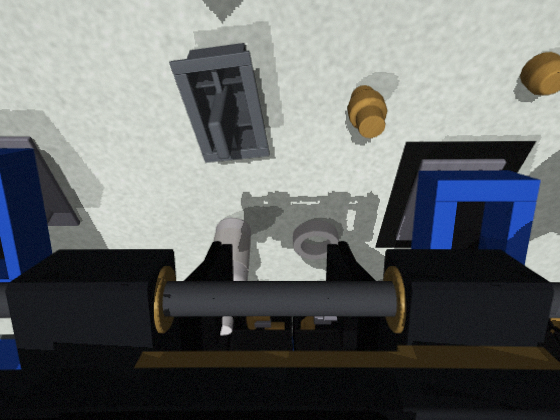

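The picture shows tray c at (222,105), the nipple at (369,110), the cap at (543,73), and the bin's lower edge at (475,180) on the right. The call only covered part of the way, so I'm carrying on to above the bin.

Call:
play_rows(
  plan=[
    [[1, 6, 2.5, 0, 0, 0], [2, 12, 5, 0, 0, 0], [3, 18, 7, 0, 0, 0], [3.9, 22.2, 8.9, 0, 0, 0], [3.9, 22.2, 8.9, 0, 0, 0]],
  ],
)

```text
time_s: 1.7
tcp_pos: [0.4913, -0.0597, 0.272]
ee_rot: [[0.499, 0.001, 0.867], [-0.002, 1.0, -0.001], [-0.867, -0.001, 0.499]]
wrist_force: [-0.9, -0.5, -0.7]
gripper_width: 0.499
```

```bash
python3 - <<'E'
from h import *
from station import r
rel([.49,-.06,.273],Rbin(0))
c=r.get_calibration('wrist'); im,dp=r.capture('wrist'); cv2.imwrite('pics/w2.png',im); pickle.dump((im,dp,c),open('w2.pkl','wb'))
E
```

```text
t 1.7 rel [-0.15, -0.03, -0.06, -0.0, -0.01, 0.01] at [ 0.4913 -0.0597  0.272 ]
```

View pics/w2.png

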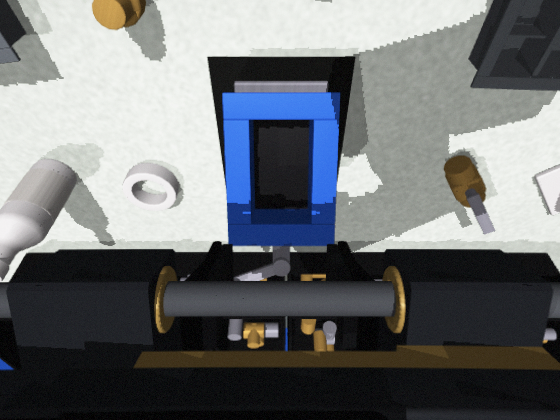

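The bin is centred near (282,170). The mouth spans columns 249 to 313 of the outer 225 to 338, so it is about 60 mm wide and suits insert_c. Next I'll get sub-pixel edges on the rim plane.

```bash
python3 - <<'E'
from h import *
im,dp,c=pickle.load(open('w2.pkl','rb'))
z=cv2.resize(im[80:250,200:360],None,fx=4,fy=4,interpolation=cv2.INTER_CUBIC)[:600*2]
cv2.imwrite('pics/w2c.png',cv2.resize(z,None,fx=.88,fy=.88))
b=im[...,0].astype(int);r_=im[...,2].astype(int)
for row in (110,140,170,200): print(row,[(i,int(b[row,i]),int(r_[row,i])) for i in list(range(220,230))+list(range(245,254))+list(range(309,318))+list(range(333,342))])
for col in (235,282,325): print(col,[(i,int(b[i,col]),int(r_[i,col])) for i in list(range(88,126))+list(range(205,248))])
E
```

```text
110 [(220, 23, 22), (221, 19, 21), (222, 81, 29), (223, 195, 50), (224, 239, 65), (225, 238, 65), (226, 239, 65), (227, 240, 69), (228, 238, 66), (229, 239, 68), (245, 239, 65), (246, 239, 67), (247, 238, 65), (248, 239, 67), (249, 239, 66), (250, 237, 60), (251, 239, 68), (252, 238, 63), (253, 237, 61), (309, 239, 63), (310, 237, 61), (311, 237, 60), (312, 238, 65), (313, 238, 61), (314, 238, 63), (315, 237, 62), (316, 237, 64), (317, 238, 63), (333, 233, 56), (334, 127, 26), (335, 129, 28), (336, 129, 27), (337, 127, 25), (338, 127, 23), (339, 105, 21), (340, 15, 15), (341, 10, 13)]
140 [(220, 26, 27), (221, 24, 23), (222, 26, 28), (223, 42, 22), (224, 162, 35), (225, 239, 64), (226, 239, 66), (227, 238, 62), (228, 239, 66), (229, 237, 59), (245, 238, 62), (246, 239, 67), (247, 239, 67), (248, 232, 60), (249, 150, 27), (250, 63, 17), (251, 64, 13), (252, 65, 16), (253, 52, 13), (309, 85, 14), (310, 87, 18), (311, 87, 18), (312, 98, 16), (313, 172, 36), (314, 239, 66), (315, 238, 62), (316, 238, 62), (317, 237, 61), (333, 236, 58), (334, 235, 57), (335, 236, 59), (336, 235, 56), (33
[... 4416 characters left out ...]
, 238, 62), (205, 123, 24), (206, 125, 26), (207, 126, 26), (208, 122, 21), (209, 122, 23), (210, 121, 18), (211, 124, 21), (212, 122, 23), (213, 122, 22), (214, 124, 23), (215, 125, 28), (216, 125, 23), (217, 125, 25), (218, 124, 24), (219, 126, 25), (220, 123, 24), (221, 124, 24), (222, 122, 22), (223, 117, 22), (224, 102, 19), (225, 125, 24), (226, 127, 27), (227, 123, 23), (228, 123, 21), (229, 123, 24), (230, 126, 26), (231, 124, 21), (232, 125, 23), (233, 121, 24), (234, 121, 20), (235, 126, 27), (236, 124, 24), (237, 124, 26), (238, 122, 22), (239, 120, 23), (240, 122, 21), (241, 123, 24), (242, 124, 26), (243, 123, 23), (244, 124, 23), (245, 121, 41), (246, 109, 91), (247, 105, 107)]
```

View pics/w2c.png

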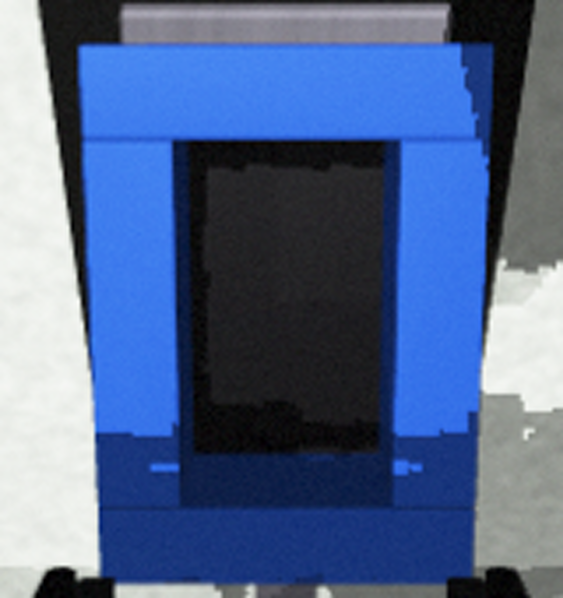

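```bash
python3 - <<'E'
from h import *
im,dp,c=pickle.load(open('w2.pkl','rb'))
uv=np.array([(282,92.3),(282,119),(282,223.8),(282,245.3),(249,140),(313,140),(249.4,170),(312,170),(223.7,140),(338,140),(224.8,170),(336.9,170),(222.4,110),(339.2,110)])
O=np.array([.59,-.06,.1]);n=np.array([-.5,0,.75**.5])
ex=np.array([.75**.5,0,.5])
for it in range(10):
    o,dd=rays(c,uv); Q=o+dd*(((O-o)@n)/(dd@n))[:,None]
    X=(Q-O)@ex; O=O+ex*0+np.array([ ((X[1]+X[2])/2+(X[0]+X[3])/2)/2*ex[0],0,0]); 
O[1]=Q[4:,1].mean()
print(O,(X).round(4)); print(Q[4:,1].round(4))
print('widths',np.diff(Q[4:,1])[::2], 'mids',((Q[4::2,1]+Q[5::2,1])/2), 'x at',X[4::2])
# depth check
P=cloud(c,dp); m=(im[...,0].astype(int)-im[...,2]>90); m[:, :200]=0;m[:,360:]=0;m[:96]=0;m[243:]=0
q=P[m];q=q[~np.isnan(q).any(1)];h=(q-O)@n;s=abs(h)<.006;print(s.sum(),h[s].mean(),h[s].std(),np.linalg.svd(q[s]-q[s].mean(0),full_matrices=False)[2][2])
E
```

```text
[ 0.58336996 -0.0592935   0.1       ] [-0.0747 -0.0511  0.0514  0.0744 -0.0318 -0.0318 -0.0032 -0.0032 -0.0317
 -0.0318 -0.0031 -0.0032 -0.0591 -0.0591]
[-0.0893 -0.029  -0.0896 -0.0292 -0.1132 -0.0054 -0.1133 -0.0053 -0.1132
 -0.0055]
widths [0.06035521 0.06034321 0.10773906 0.10800711 0.1077185 ] mids [-0.05914088 -0.0593878  -0.05929792 -0.05925905 -0.05938183] x at [-0.03175932 -0.00317016 -0.03171896 -0.00313892 -0.05905125]
9729 0.00029707110605879205 0.0007978395628231623 [-4.99067450e-01  6.35833418e-04  8.66562910e-01]
```

The bin is at (0.5834, -0.0593, 0.100) with yaw about 0. The mouth measures 60.3 x 102.5 mm and depth confirms the rim plane, so I'm going for insert_c.

```bash
python3 - <<'E'
from h import *
rel([.449,-.335,.23],Rdown(np.radians(8.1)))
E
```

```text
t 1.75 rel [1.6, -27.45, -5.66, -0.81, 2.99, 0.22] at [ 0.491  -0.0605  0.2718]
```

Call:
play_rows(
  plan=[
    [[0, -6, -1, -0.15, 0.6, 0], [0, -12, -2, -0.3, 1.2, 0.1], [0.5, -18, -3.5, -0.5, 2, 0.1], [1.0, -23, -4.5, -0.7, 2.6, 0.2], [1.6, -27.4, -5.7, -0.81, 2.99, 0.22]],
  ],
)

```text
time_s: 2.38
tcp_pos: [0.4464, -0.34, 0.2292]
ee_rot: [[-0.001, -0.135, 0.991], [0.002, 0.991, 0.135], [-1.0, 0.002, -0.001]]
wrist_force: [0.8, -0.2, 1.2]
gripper_width: 0.504
```

Call:
play_rows(
  plan=[
    [[0, 0, 0, 0, 0, 0], [0, 0, 0, 0, 0, 0]],
  ],
)

```text
time_s: 2.62
tcp_pos: [0.4464, -0.3366, 0.2294]
ee_rot: [[0.0, -0.136, 0.991], [0.002, 0.991, 0.136], [-1.0, 0.002, 0.0]]
wrist_force: [-0.3, -0.3, 0.1]
gripper_width: 0.498
```

```bash
python3 - <<'E'
from h import *
from station import r
rel([.449,-.335,.23],Rdown(np.radians(8.1)))
c=r.get_calibration('wrist'); im,dp=r.capture('wrist'); cv2.imwrite('pics/w3.png',im); pickle.dump((im,dp,c),open('w3.pkl','wb'))
E
```

```text
t 2.625 rel [-0.06, 0.12, 0.28, -0.03, 0.0, -0.01] at [ 0.4464 -0.3366  0.2294]
```

View pics/w3.png

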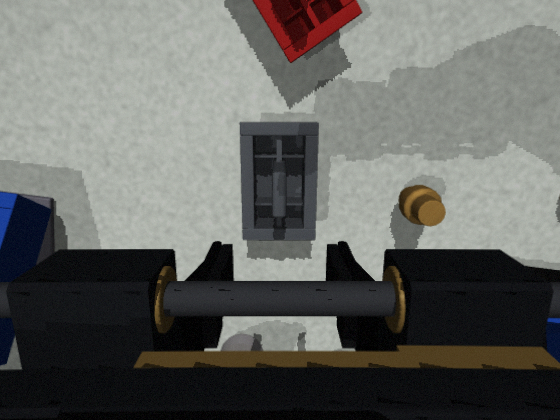

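Tray c is centred at (280,180) between the fingers, and the red tray at (305,20) is clear of it. I'm refining the grasp pose.

```bash
python3 - <<'E'
from h import *
im,dp,c=pickle.load(open('w3.pkl','rb'))
P=cloud(c,dp)
m=((np.nan_to_num(P[...,2])>.036)&(np.nan_to_num(P[...,2])<.05)&(im.max(2)<140)).astype(np.uint8); m[:115]=0;m[246:]=0;m[:,:235]=0;m[:,325:]=0
k=max(cv2.findContours(m,cv2.RETR_EXTERNAL,cv2.CHAIN_APPROX_NONE)[0],key=cv2.contourArea)
Q=onz(c,k.reshape(-1,2),.044)
rc=cv2.minAreaRect((Q[:,:2]*1000).astype(np.float32)); print(rc)
bx=cv2.boxPoints(rc); print(bx)
# fin top
f=(np.nan_to_num(P[...,2])>.082)&(np.nan_to_num(P[...,2])<.1); f[:115]=0;f[246:]=0;f[:,:235]=0;f[:,325:]=0
q=P[f]; print(f.sum(),q.mean(0)); rr=cv2.minAreaRect((q[:,:2]*1000).astype(np.float32)); print(rr)
e=[cv2.boxPoints(rc)]
E
```

```text
((447.78009033203125, -337.2658386230469), (112.89066314697266, 71.85272216796875), 7.7243804931640625)
[[ 387.01813 -309.25217]
 [ 396.67572 -380.4529 ]
 [ 508.54205 -365.2795 ]
 [ 498.88446 -294.07877]]
672 [ 0.44672146 -0.33745839  0.08979219]
((447.92034912109375, -337.1033020019531), (39.37862777709961, 11.710906982421875), 7.678776741027832)
```

```bash
python3 - <<'E'
from h import *
rel([.4478,-.3372,.054],Rdown(np.radians(7.7)))
E
```

```text
t 2.675 rel [17.61, -0.17, 0.05, 0.02, 0.01, -0.01] at [ 0.4468 -0.3358  0.2301]
```

Call:
play_rows(
  plan=[
    [[6, -0.1, 0.05, 0, 0, 0], [11, -0.15, 0.05, 0, 0, 0], [15, -0.15, 0.05, 0, 0, 0], [17.5, -0.15, 0.05, 0, 0, 0], [17.5, -0.15, 0.05, 0, 0, 0]],
  ],
)

```text
time_s: 3.3
tcp_pos: [0.4476, -0.3351, 0.0544]
ee_rot: [[-0.002, -0.141, 0.99], [0.002, 0.99, 0.141], [-1.0, 0.002, -0.001]]
wrist_force: [1.3, 0.3, 0.2]
gripper_width: 0.498
```

Call:
play_rows(
  plan=[
    [[0, 0, 0, 0, 0, 0], [0, 0, 0, 0, 0, 0], [0, 0, 0, 0, 0, 0]],
  ],
  hand=0,
)

```text
time_s: 3.68
tcp_pos: [0.4492, -0.3363, 0.0563]
ee_rot: [[0.003, -0.141, 0.99], [-0.0, 0.99, 0.141], [-1.0, -0.001, 0.003]]
wrist_force: [-1.0, -0.3, 0.2]
gripper_width: 0.242
```

Call:
play_rows(
  plan=[
    [[0, 0, 0, 0, 0, 0], [0, 0, 0, 0, 0, 0], [0, 0, 0, 0, 0, 0]],
  ],
)

```text
time_s: 4.05
tcp_pos: [0.4489, -0.3363, 0.0556]
ee_rot: [[0.001, -0.141, 0.99], [0.0, 0.99, 0.141], [-1.0, -0.0, 0.001]]
wrist_force: [-0.3, 0.2, 3.1]
gripper_width: 0.135
```

Call:
play_rows(
  plan=[
    [[0, 0, 0, 0, 0, 0], [-2, 0, 0, 0, 0, 0], [-5, 0, 0, 0, 0, 0], [-8, 0, 0, 0, 0, 0], [-13, 0, 0, 0, 0, 0]],
  ],
)

```text
time_s: 4.68
tcp_pos: [0.4469, -0.3352, 0.1836]
ee_rot: [[-0.004, -0.14, 0.99], [0.004, 0.99, 0.14], [-1.0, 0.004, -0.004]]
wrist_force: [1.0, 0.2, -0.9]
gripper_width: 0.134
```

```bash
python3 - <<'E'
from h import *
Rt=Rbin(0); O=np.array([.5834,-.0593,.1]); x=Rt[:,0]
for h in (.17,.12): 
  # tcp in tray: ~ +0.010 above flange; tray origin = tcp + .055*x ; seated tray origin at -40 => tcp at +15mm
  rel(O-x*(h+.016),Rt)
print(O-x*(.136))
E
```

```text
t 4.675 rel [-7.66, 26.74, 8.14, 0.78, -3.02, -0.23] at [ 0.4469 -0.3352  0.1836]
t 4.675 rel [-3.35, 26.37, 10.63, 0.78, -3.02, -0.23] at [ 0.4469 -0.3352  0.1836]
[ 0.5154     -0.0593      0.21777945]
```

Call:
play_rows(
  plan=[
    [[-3, 5, 1.5, 0.1, -0.6, 0], [-6, 10, 3, 0.3, -1.2, -0.1], [-7.5, 15, 4.5, 0.4, -1.9, -0.1], [-7.7, 20, 6, 0.6, -2.5, -0.2], [-7.7, 25, 7.6, 0.78, -3.02, -0.23]],
  ],
)

```text
time_s: 5.3
tcp_pos: [0.4861, -0.0899, 0.2621]
ee_rot: [[0.489, -0.002, 0.872], [-0.007, 1.0, 0.006], [-0.872, -0.009, 0.489]]
wrist_force: [0.5, -1.5, -1.1]
gripper_width: 0.134
```

Call:
play_rows(
  plan=[
    [[0, 0.5, 0.3, 0, 0, 0], [0, 1, 0.5, 0, 0, 0], [0, 1, 0.5, 0, 0, 0], [0, 1, 0.5, 0, 0, 0]],
  ],
)

```text
time_s: 5.8
tcp_pos: [0.4919, -0.0824, 0.2646]
ee_rot: [[0.486, -0.0, 0.874], [-0.009, 1.0, 0.005], [-0.874, -0.011, 0.486]]
wrist_force: [0.0, 0.1, -1.0]
gripper_width: 0.136
```

```bash
python3 - <<'E'
from h import *
from station import r
Rt=Rbin(0); O=np.array([.5834,-.0593,.1]); x=Rt[:,0]
rel(O-x*(.17+.016),Rt)
for n in ('wrist','side','top'):
    c=r.get_calibration(n); im,dp=r.capture(n); cv2.imwrite(f'pics/{n}4.png',im); pickle.dump((im,dp,c),open(f'{n}4.pkl','wb'))
rel(O-x*(.17+.016),Rt)
E
```

```text
t 5.8 rel [0.21, 2.32, -0.29, 0.03, -0.09, 0.05] at [ 0.4919 -0.0824  0.2646]
t 5.95 rel [0.22, 2.3, -0.26, 0.03, -0.09, 0.05] at [ 0.4916 -0.0823  0.2645]
```

View pics/wrist4.png

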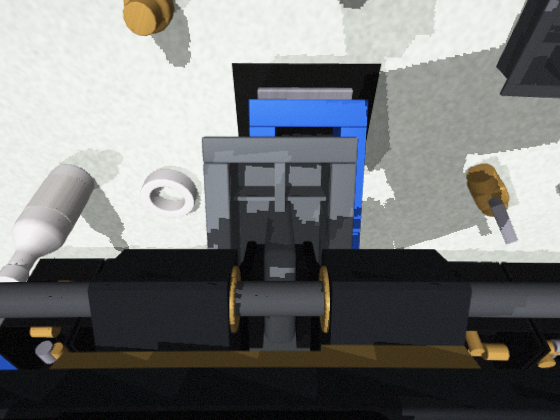

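View pics/side4.png

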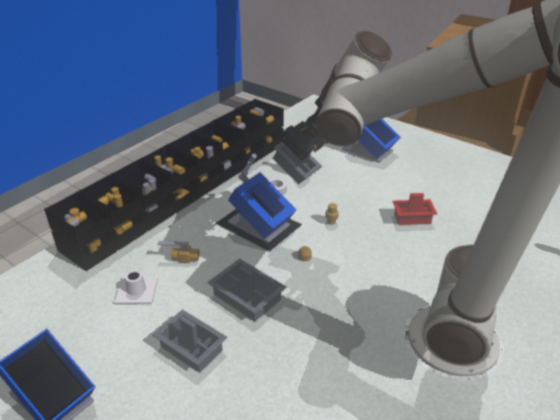

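The tray is held at (280,190) in front of the bin, and everything else is undisturbed. Next I'll measure the tray in the tool frame from depth on the flange.

```bash
cat > tr.py <<'E'
from h import *
def tray_in_tool(f,pos,R,d0=.0115):
    im,dp,c=pickle.load(open(f,'rb')); P=(cloud(c,dp)-pos)@R
    ok=~np.isnan(P).any(2)
    m=ok&(abs(P[...,0]-d0)<.007)&(abs(P[...,1])<.05)&(P[...,2]<-.022)&(P[...,2]>-.075)
    m[245:]=0
    q=P[m]; A=np.c_[q[:,1:],np.ones(len(q))]; co=np.linalg.lstsq(A,q[:,0],rcond=None)[0]
    print('n',m.sum(),'flange top x(mm)',co[2]*1000,'slopes deg y,z',np.degrees(co[:2]),'y range',np.percentile(q[:,1],[.5,99.5]),'zmin',np.percentile(q[:,2],.5))
    return m,P
E
python3 - <<'E'
from tr import *
# cam pose consistent: tool pose at that time from calibration
im,dp,c=pickle.load(open('wrist4.pkl','rb'))
Rc=cv2.Rodrigues(c['rvec'])[0]; o=-Rc.T@c['tvec']
T=np.array([[0,-.266,.964],[1,0,0],[0,.964,.266]])
R=Rc.T@T.T; u,_,v=np.linalg.svd(R);R=u@v; pos=o-R@np.array([-.1627,-.0005,-.0734]); print(pos,R.round(3))
m,P=tray_in_tool('wrist4.pkl',pos,R)
for row in (150,170,200,230): 
    w=np.where(m[row])[0]; print(row,w.min() if len(w) else 0,w.max() if len(w) else 0)
g=im.mean(2)
for row in (145,150,155): print(row, P[row,215],P[row,345])
w=(~np.isnan(P[...,0]))&(P[...,0]<.02)
for row in (150,180,210): 
    ii=[i for i in range(190,370) if w[row,i]]; print(row,ii[0],ii[-1],P[row,ii[0]].round(4),P[row,ii[-1]].round(4))
for col in (230,280,330):
    jj=[j for j in range(120,170) if w[j,col]]; print(col,jj[0],P[jj[0],col].round(4))
E
```

```text
[ 0.49245532 -0.08253333  0.26483375] [[ 0.487 -0.001  0.873]
 [-0.01   1.     0.006]
 [-0.873 -0.011  0.487]]
n 7140 flange top x(mm) 13.373635432234986 slopes deg y,z [0.05472105 2.57603093] y range [-0.03590818  0.03522159] zmin -0.05781507795577619
150 203 357
170 204 356
200 205 354
230 0 0
145 [ 0.0106525  -0.02996543 -0.05422889] [ 0.01123907  0.02973587 -0.05416285]
150 [ 0.01120068 -0.03016664 -0.05187912] [ 0.009995    0.02962932 -0.05202725]
155 [ 0.01049961 -0.0301551  -0.04966898] [ 0.01104435  0.02992326 -0.04959335]
150 203 357 [ 0.0117 -0.0358 -0.0518] [ 0.0123  0.0356 -0.0517]
180 204 355 [ 0.0094 -0.0356 -0.0382] [ 0.0115  0.0353 -0.0377]
210 206 353 [ 0.0117 -0.0359 -0.0229] [ 0.0118  0.0352 -0.0229]
230 137 [ 0.0125 -0.0232 -0.0577]
280 137 [ 0.0114 -0.0002 -0.0578]
330 137 [ 0.0114  0.0227 -0.0578]
```

```bash
cat > tgt.py <<'E'
from h import *
import sys
Rt=Rbin(0); O=np.array([.5834,-.0593,.1])
def T(h): return O-Rt[:,0]*(h-.0+.0555)*1 + Rt[:,2]*.0008+Rt[:,1]*.0003   # h: underside height over rim
for h in map(float,sys.argv[1:]): rel(T(h),Rt)
E
python3 tgt.py .06 .015
```

```text
t 5.95 rel [7.26, 2.4, -0.07, 0.03, -0.09, 0.05] at [ 0.4916 -0.0823  0.2645]
t 5.95 rel [11.76, 2.44, 0.01, 0.03, -0.09, 0.05] at [ 0.4916 -0.0823  0.2645]
```

Call:
play_rows(
  plan=[
    [[0, 1.2, 0, 0.03, -0.09, 0.05], [2, 2.4, 0, 0.03, -0.09, 0.05], [5, 2.4, 0, 0.03, -0.09, 0.05], [7.2, 2.4, 0, 0.03, -0.09, 0.05], [7.2, 2.4, 0, 0.03, -0.09, 0.05]],
  ],
)

```text
time_s: 6.58
tcp_pos: [0.5257, -0.0591, 0.1994]
ee_rot: [[0.496, -0.001, 0.868], [-0.001, 1.0, 0.002], [-0.868, -0.002, 0.496]]
wrist_force: [-0.4, -0.7, -1.6]
gripper_width: 0.135
```

Call:
play_rows(
  plan=[
    [[0, 0, 0, 0, 0, 0], [0, 0, 0, 0, 0, 0]],
  ],
)

```text
time_s: 6.82
tcp_pos: [0.5269, -0.0582, 0.2028]
ee_rot: [[0.502, -0.002, 0.865], [0.001, 1.0, 0.002], [-0.865, -0.0, 0.502]]
wrist_force: [-0.5, -0.1, -1.1]
gripper_width: 0.137
```

```bash
python3 tgt.py .06 .01; python3 tgt.py .06
```

```text
t 6.825 rel [0.18, -0.08, -0.16, 0.01, 0.02, -0.01] at [ 0.5269 -0.0582  0.2028]
t 6.825 rel [5.18, -0.08, -0.18, 0.01, 0.02, -0.01] at [ 0.5269 -0.0582  0.2028]
t 6.825 rel [0.18, -0.08, -0.16, 0.01, 0.02, -0.01] at [ 0.5269 -0.0582  0.2028]
```

Call:
play_rows(
  plan=[
    [[2, -0.1, -0.1, 0, 0, 0], [4, -0.1, -0.15, 0, 0, 0], [4.7, -0.1, -0.15, 0, 0, 0], [4.7, -0.1, -0.15, 0, 0, 0], [4.7, -0.1, -0.15, 0, 0, 0]],
  ],
)

```text
time_s: 7.45
tcp_pos: [0.55, -0.0611, 0.1684]
ee_rot: [[0.491, -0.005, 0.871], [0.007, 1.0, 0.002], [-0.871, 0.005, 0.491]]
wrist_force: [-0.5, -1.4, -1.7]
gripper_width: 0.137
```

```bash
python3 tgt.py .01; python3 - <<'E'
from station import r
import cv2
for n in ('wrist','side'):
    im,_=r.capture(n); cv2.imwrite(f'pics/{n}5.png',im if n=='wrist' else cv2.resize(im[140:260,190:350],None,fx=4,fy=4))
E
python3 tgt.py .01
```

```text
t 7.45 rel [1.05, 0.21, -0.43, 0.01, -0.06, -0.04] at [ 0.55   -0.0611  0.1684]
t 7.55 rel [1.04, 0.21, -0.4, 0.01, -0.06, -0.04] at [ 0.5498 -0.0612  0.1681]
```

View pics/wrist5.png

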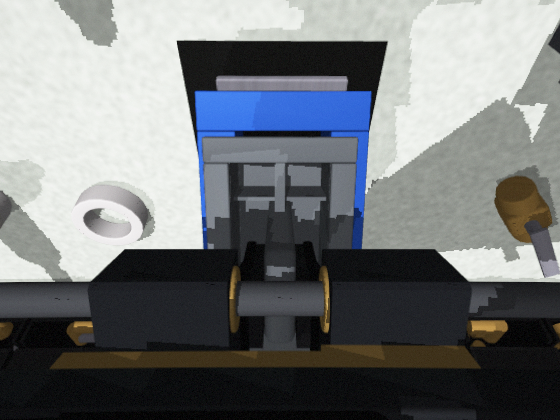

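View pics/side5.png

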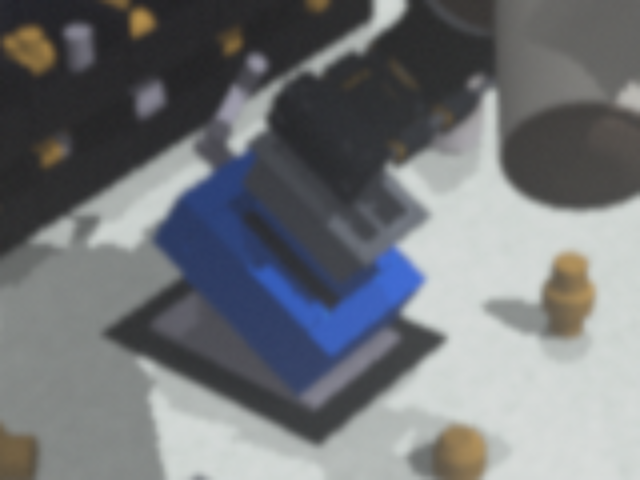

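Call:
play_rows(
  plan=[
    [[0, 0, 0, 0, 0, 0], [0, 0, 0, 0, 0, 0], [0, 0, 0, 0, 0, 0]],
  ],
)

```text
time_s: 7.92
tcp_pos: [0.5497, -0.0614, 0.1675]
ee_rot: [[0.49, -0.005, 0.872], [0.007, 1.0, 0.002], [-0.872, 0.005, 0.49]]
wrist_force: [1.2, 0.5, -1.1]
gripper_width: 0.132
```

```bash
python3 tgt.py .01
```

```text
t 7.925 rel [0.98, 0.23, -0.36, 0.01, -0.07, -0.04] at [ 0.5497 -0.0614  0.1675]
```

Call:
play_rows(
  plan=[
    [[0, 0, 0, 0, 0, 0], [0, 0, 0, 0, 0, 0], [0, 0, 0, 0, 0, 0]],
  ],
)

```text
time_s: 8.3
tcp_pos: [0.5497, -0.0614, 0.1674]
ee_rot: [[0.49, -0.005, 0.872], [0.007, 1.0, 0.002], [-0.872, 0.005, 0.49]]
wrist_force: [-0.4, 0.2, -1.8]
gripper_width: 0.138
```

```bash
python3 tgt.py .01
```

```text
t 8.3 rel [0.98, 0.23, -0.36, 0.01, -0.07, -0.04] at [ 0.5497 -0.0614  0.1674]
```

Call:
play_rows(
  plan=[
    [[0.3, 0.15, -0.2, 0, -0.07, -0.04], [0.5, 0.23, -0.36, 0, -0.07, -0.04], [0.8, 0.23, -0.36, 0, -0.07, -0.04], [0.8, 0.23, -0.36, 0, -0.07, -0.04], [0.8, 0.23, -0.36, 0, -0.07, -0.04]],
  ],
)

```text
time_s: 8.93
tcp_pos: [0.5517, -0.0613, 0.1666]
ee_rot: [[0.489, -0.005, 0.872], [0.006, 1.0, 0.002], [-0.872, 0.005, 0.489]]
wrist_force: [0.0, 0.1, -1.1]
gripper_width: 0.136
```

```bash
python3 tgt.py .01
```

```text
t 8.925 rel [0.81, 0.22, -0.5, 0.01, -0.07, -0.04] at [ 0.5517 -0.0613  0.1666]
```

```bash
python3 - <<'E'
from station import r
s=r.sense(); print(s['joints'].round(2),s['joint_velocities'].round(2),s['effort'].round(1),s['wrist_force'])
E
```

```text
[  10.61    6.5   -46.74   31.55   -9.2  -130.37] [-0.01 -0.1  -0.06 -0.08  0.1   0.03] [  0.  -21.6  15.5   2.5   0.9   0. ] [ 0.00538502  0.1345676  -1.11267969]
```

Joint 5 is at its limit of -9.1°: the tool is in line with the forearm at a 30° tilt, so this grasp can't enter the bin. I'll set tray c back where it stood. Then I'll regrasp the fin with the tool pitched 20° relative to the tray, so the insertion only needs about 10° of tool tilt.

```bash
python3 - <<'E'
from h import *
rel([.4478,-.3372,.20],Rdown(np.radians(7.7)))
E
```

```text
t 8.925 rel [-8.17, -27.52, -7.49, -0.73, 2.92, 0.16] at [ 0.5517 -0.0613  0.1666]
```

Call:
play_rows(
  plan=[
    [[-4, 0, 0, 0, 0, 0], [-9, 0, 0, 0, 0, 0], [-10, -3, -1, 0, 0.5, 0], [-10, -8, -2, -0.2, 1, 0.1], [-10, -13, -4, -0.4, 1.5, 0.1]],
  ],
)

```text
time_s: 9.55
tcp_pos: [0.4696, -0.1931, 0.2355]
ee_rot: [[0.248, -0.078, 0.966], [0.015, 0.997, 0.077], [-0.969, -0.005, 0.249]]
wrist_force: [0.9, 0.2, -1.5]
gripper_width: 0.135
```

```bash
python3 - <<'E'
from h import *
rel([.4478,-.3372,.20],Rdown(np.radians(7.7)))
E
```

```text
t 9.55 rel [2.68, -14.18, -4.1, -0.32, 1.44, 0.07] at [ 0.4696 -0.1931  0.2355]
```

Call:
play_rows(
  plan=[
    [[0, -5, -1, -0.1, 0.5, 0], [1, -10, -2.5, -0.2, 1, 0.05], [2.7, -14.2, -4.1, -0.32, 1.44, 0.07], [2.7, -14.2, -4.1, -0.32, 1.44, 0.07], [2.7, -14.2, -4.1, -0.32, 1.44, 0.07]],
  ],
)

```text
time_s: 10.18
tcp_pos: [0.4464, -0.3362, 0.198]
ee_rot: [[-0.002, -0.132, 0.991], [0.0, 0.991, 0.132], [-1.0, 0.0, -0.002]]
wrist_force: [-0.9, 1.3, -1.6]
gripper_width: 0.131
```

```bash
python3 - <<'E'
from h import *
rel([.4478,-.3372,.056],Rdown(np.radians(7.7)))
E
```

```text
t 10.175 rel [14.2, -0.12, 0.16, -0.01, -0.01, -0.0] at [ 0.4464 -0.3362  0.198 ]
```

Call:
play_rows(
  plan=[
    [[5, -0.1, 0.1, 0, 0, 0], [9.5, -0.1, 0.1, 0, 0, 0], [12.5, -0.1, 0.1, 0, 0, 0], [13.8, -0.1, 0.1, 0, 0, 0], [13.9, -0.1, 0.1, 0, 0, 0]],
  ],
)

```text
time_s: 10.8
tcp_pos: [0.4477, -0.3368, 0.0598]
ee_rot: [[-0.002, -0.134, 0.991], [-0.001, 0.991, 0.134], [-1.0, -0.0, -0.002]]
wrist_force: [0.4, -0.5, -1.0]
gripper_width: 0.138
```

Call:
play_rows(
  plan=[
    [[0.1, 0, 0, 0, 0, 0], [0.2, 0, 0, 0, 0, 0], [0.2, 0, 0, 0, 0, 0]],
  ],
)

```text
time_s: 11.18
tcp_pos: [0.4475, -0.3373, 0.0579]
ee_rot: [[-0.001, -0.132, 0.991], [-0.001, 0.991, 0.132], [-1.0, -0.0, -0.001]]
wrist_force: [1.5, -0.2, 0.2]
gripper_width: 0.136
```

Call:
play_rows(
  plan=[
    [[0.1, 0, 0, 0, 0, 0], [0.2, 0, 0, 0, 0, 0], [0.3, 0, 0, 0, 0, 0]],
  ],
)

```text
time_s: 11.55
tcp_pos: [0.447, -0.3374, 0.0556]
ee_rot: [[-0.003, -0.133, 0.991], [-0.001, 0.991, 0.133], [-1.0, -0.0, -0.003]]
wrist_force: [-3.4, 2.8, 12.0]
gripper_width: 0.133
```

Call:
play_rows(
  plan=[
    [[0, 0, 0, 0, 0, 0], [0, 0, 0, 0, 0, 0], [0, 0, 0, 0, 0, 0], [0, 0, 0, 0, 0, 0]],
  ],
  hand=0.5,
)

```text
time_s: 12.05
tcp_pos: [0.4471, -0.3372, 0.054]
ee_rot: [[-0.003, -0.132, 0.991], [0.0, 0.991, 0.132], [-1.0, 0.0, -0.003]]
wrist_force: [0.2, -0.0, -0.1]
gripper_width: 0.465
```

Call:
play_rows(
  plan=[
    [[-4, 0, 0, 0, 0, 0], [-7, 0, 0, 0, 0, 0], [-9, 0, 0, 0, 0, 0], [-9, 0, 0, 0, 0, 0]],
  ],
)

```text
time_s: 12.55
tcp_pos: [0.4483, -0.3376, 0.1457]
ee_rot: [[0.001, -0.133, 0.991], [-0.002, 0.991, 0.133], [-1.0, -0.002, 0.001]]
wrist_force: [0.1, 0.8, -0.2]
gripper_width: 0.497
```

```bash
python3 - <<'E'
from h import *
from station import r
c=r.get_calibration('wrist'); im,dp=r.capture('wrist'); cv2.imwrite('pics/w6.png',im)
P=cloud(c,dp); Z=np.nan_to_num(P[...,2])
f=(Z>.082)&(Z<.1); f[:80]=0;f[262:]=0;f[:,:225]=0;f[:,335:]=0
q=P[f]; print(f.sum(),q.mean(0)); rr=cv2.minAreaRect((q[:,:2]*1000).astype(np.float32)); print(rr)
print(np.median(Z[(Z>.035)&(Z<.05)]))
psi=np.radians(7.7); f=np.array([np.cos(psi),np.sin(psi),0]); a=np.radians(20)
Rt=Rdown(psi)@Ro.from_rotvec([0,a,0]).as_matrix(); print(Rt.round(3))
G=np.array([.4475,-.3372,.072]); 
rel(G+.019*Rt[:,0]-Rt[:,0]*.06,Rt); rel(G+.019*Rt[:,0],Rt)
E
```

```text
1207 [ 0.44463949 -0.3382214   0.08977529]
((445.92578125, -337.9380798339844), (39.446346282958984, 11.8128662109375), 7.49258279800415)
0.044305581982155395
[[-0.339 -0.134  0.931]
 [-0.046  0.991  0.126]
 [-0.94   0.    -0.342]]
t 12.6 rel [3.37, -0.01, 1.41, -0.01, 1.99, -0.0] at [ 0.4474 -0.3371  0.1443]
t 12.6 rel [9.01, -0.02, -0.63, -0.01, 1.99, -0.0] at [ 0.4474 -0.3371  0.1443]
```

View pics/w6.png

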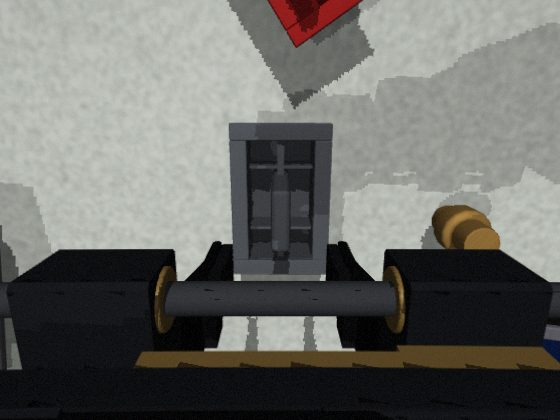

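The tray stands upright and empty-handed at (280,198). Next is the regrasp with a 20° back tilt.

Call:
play_rows(
  plan=[
    [[0.5, 0, 1, 0, 0.8, 0], [1.5, 0, 1.4, 0, 1.5, 0], [3, 0, 1.4, 0, 2, 0], [3.4, 0, 1.3, 0, 2, 0], [5.5, 0, 0.5, 0, 2, 0]],
  ],
)

```text
time_s: 13.22
tcp_pos: [0.4527, -0.3367, 0.089]
ee_rot: [[-0.339, -0.133, 0.931], [-0.046, 0.991, 0.125], [-0.94, -0.0, -0.342]]
wrist_force: [-0.1, 0.7, -0.5]
gripper_width: 0.499
```

Call:
play_rows(
  plan=[
    [[0, 0, 0, 0, 0, 0]],
  ],
)

```text
time_s: 13.35
tcp_pos: [0.4499, -0.3361, 0.088]
ee_rot: [[-0.344, -0.131, 0.93], [-0.043, 0.991, 0.124], [-0.938, 0.003, -0.347]]
wrist_force: [-0.6, -0.6, -0.5]
gripper_width: 0.5
```

```bash
python3 - <<'E'
from h import *
from station import r
psi=np.radians(7.6); f=np.array([np.cos(psi),np.sin(psi),0]); a=np.radians(20)
Rt=Rdown(psi)@Ro.from_rotvec([0,a,0]).as_matrix()
G=np.array([.446,-.3376,.072]); 
rel(G+.019*Rt[:,0],Rt); print(r.sense()['joints'])
E
```

```text
t 13.35 rel [3.54, -0.11, 0.18, -0.0, -0.03, -0.02] at [ 0.4499 -0.3361  0.088 ]
[-15.93028386  31.50396672 -10.87347149   8.51602608 -66.65807582
 -71.1995237 ]
```

Call:
play_rows(
  plan=[
    [[1.5, -0.1, 0.1, 0, 0, 0], [3, -0.1, 0.15, 0, 0, 0], [3.5, -0.1, 0.15, 0, 0, 0], [3.5, -0.1, 0.15, 0, 0, 0]],
  ],
)

```text
time_s: 13.85
tcp_pos: [0.4415, -0.3389, 0.0555]
ee_rot: [[-0.342, -0.132, 0.93], [-0.045, 0.991, 0.125], [-0.939, 0.0, -0.345]]
wrist_force: [0.4, 0.2, 0.7]
gripper_width: 0.497
```

Call:
play_rows(
  plan=[
    [[0, 0, 0, 0, 0, 0], [0, 0, 0, 0, 0, 0], [0, 0, 0, 0, 0, 0], [0, 0, 0, 0, 0, 0], [0, 0, 0, 0, 0, 0]],
  ],
  hand=0,
)

```text
time_s: 14.48
tcp_pos: [0.4418, -0.3388, 0.0558]
ee_rot: [[-0.341, -0.133, 0.931], [-0.045, 0.991, 0.125], [-0.939, 0.0, -0.344]]
wrist_force: [0.6, -0.5, 0.2]
gripper_width: 0.136
```

Call:
play_rows(
  plan=[
    [[0, 0, 0, 0, 0, 0], [0, 0, 0, 0, 0, 0]],
  ],
)

```text
time_s: 14.72
tcp_pos: [0.4418, -0.3388, 0.0558]
ee_rot: [[-0.341, -0.132, 0.931], [-0.045, 0.991, 0.125], [-0.939, 0.0, -0.344]]
wrist_force: [0.8, 0.5, -0.2]
gripper_width: 0.136
```

```bash
python3 - <<'E'
from h import *
from station import r
s=r.sense(); R=s['ee_rot']; 
# tray: centre (.446,-.3376,0), upright yaw 7.6
print(R.T@(np.array([.446,-.3376,0])-s['tcp_pos']), np.degrees(np.arcsin(-R[2,2])), s['gripper_width'],s['wrist_force'])
E
```

```text
[0.05087006 0.00064812 0.02329329] 20.14295661163023 0.13622477426082505 [ 0.80739474  0.47952566 -0.18584328]
```

```bash
cat > tgt2.py <<'E'
from h import *
import sys
t=np.array([.0509,0,.0233]); a=np.radians(20.1)
O=np.array([.5834,-.0593,.1]); Rb=Rbin(0); Rt=Rb@Ro.from_rotvec([0,a,0]).as_matrix()
def T(h): return O-Rb[:,0]*h-Rt@t
if __name__=='__main__':
    from station import r
    print('j',r.sense()['joints'].round(1))
    for h in map(float,sys.argv[1:]): print(h,T(h).round(4)); rel(T(h),Rt)
E
python3 tgt2.py .12 .01 -.04
```

```text
j [-16.4  33.1 -13.7   9.1 -62.  -71.6]
0.12 [ 0.4917 -0.0593  0.2501]
t 14.725 rel [-21.21, 27.05, 1.44, 0.77, -3.0, 0.07] at [ 0.4418 -0.3388  0.0558]
0.01 [ 0.5467 -0.0593  0.1548]
t 14.725 rel [-14.14, 26.32, 9.83, 0.77, -3.0, 0.07] at [ 0.4418 -0.3388  0.0558]
-0.04 [ 0.5717 -0.0593  0.1115]
t 14.725 rel [-10.93, 25.99, 13.65, 0.77, -3.0, 0.07] at [ 0.4418 -0.3388  0.0558]
```

Call:
play_rows(
  plan=[
    [[-1, 0, -0.35, 0, 0, 0], [-4, 0, -1.5, 0, 0, 0], [-8, 0, -3, 0, 0, 0], [-12, 0, -4.5, 0, 0, 0], [-15, 0, -5.5, 0, 0, 0]],
  ],
)

```text
time_s: 15.35
tcp_pos: [0.442, -0.3392, 0.2183]
ee_rot: [[-0.339, -0.133, 0.931], [-0.046, 0.991, 0.124], [-0.94, -0.001, -0.342]]
wrist_force: [0.6, 0.6, -1.3]
gripper_width: 0.134
```

```bash
python3 tgt2.py .12
```

```text
j [-16.3  23.9  -3.    8.1 -81.6 -68.6]
0.12 [ 0.4917 -0.0593  0.2501]
t 15.35 rel [-5.96, 27.08, 7.02, 0.77, -2.99, 0.07] at [ 0.442  -0.3392  0.2183]
```

Call:
play_rows(
  plan=[
    [[-2, 5, 1, 0.1, -0.6, 0], [-4, 10, 2.5, 0.3, -1.2, 0], [-5, 16, 4, 0.5, -1.8, 0], [-6, 22, 5.5, 0.7, -2.4, 0.05], [-6, 27, 7, 0.77, -3, 0.07]],
  ],
)

```text
time_s: 15.98
tcp_pos: [0.4922, -0.0579, 0.2499]
ee_rot: [[0.179, 0.001, 0.984], [0.002, 1.0, -0.001], [-0.984, 0.002, 0.179]]
wrist_force: [0.5, -0.6, -1.3]
gripper_width: 0.137
```

Call:
play_rows(
  plan=[
    [[0, 0, 0, 0, 0, 0], [0, 0, 0, 0, 0, 0]],
  ],
)

```text
time_s: 16.23
tcp_pos: [0.4915, -0.0599, 0.2486]
ee_rot: [[0.172, -0.0, 0.985], [0.0, 1.0, 0.0], [-0.985, 0.0, 0.172]]
wrist_force: [0.1, 1.0, -0.9]
gripper_width: 0.137
```

```bash
python3 tgt2.py .12
```

```text
j [  13.4    2.9  -22.5    2.8  -54.9 -104.7]
0.12 [ 0.4917 -0.0593  0.2501]
t 16.225 rel [-0.14, 0.06, 0.04, 0.0, 0.0, -0.0] at [ 0.4915 -0.0599  0.2486]
```

```bash
python3 - <<'E'
from tgt2 import *
from station import r
s=r.sense(); c=r.get_calibration('wrist'); im,dp=r.capture('wrist'); cv2.imwrite('pics/w7.png',im)
# tray frame expected: express cloud in tray coords
Rtool=s['ee_rot']; Rtr=Rtool@Ro.from_rotvec([0,-a,0]).as_matrix()  # x=-ztray, y=y, z=xtray
o=s['tcp_pos']+Rtool@t
P=(cloud(c,dp)-o)@Rtr
X=-P[...,0];Y=P[...,1];Z=P[...,2]
m=np.isfinite(X)&(abs(X-.044)<.006)&(abs(Y)<.045)&(Z<-.03)&(Z>-.07); m[245:]=0
print(m.sum(),'ztop',np.median(X[m]),'y',np.percentile(Y[m],[.5,99.5]),'xmin',np.percentile(Z[m],.5))
e=m&(Z<-.049)|m&(abs(Y)>.028)
A=np.c_[Y[e],Z[e],np.ones(e.sum())];print(e.sum(),np.linalg.lstsq(A,X[e],rcond=None)[0])
for lo,hi in((-.058,-.050),(-.048,-.04),(-.04,-.03)):
    k=m&(Z>lo)&(Z<hi)&(abs(Y)>.029); print(lo,k.sum(),np.median(X[k]) if k.any() else None)
E
```

```text
4971 ztop 0.04446474891203858 y [-0.03596837  0.03511871] xmin -0.055845825546492533
3031 [ 1.61462161e-03 -8.10256220e-05  4.45413319e-02]
-0.058 303 0.04454720876605378
-0.048 420 0.04448881165147743
-0.04 540 0.04452585709698634
```

View pics/w7.png

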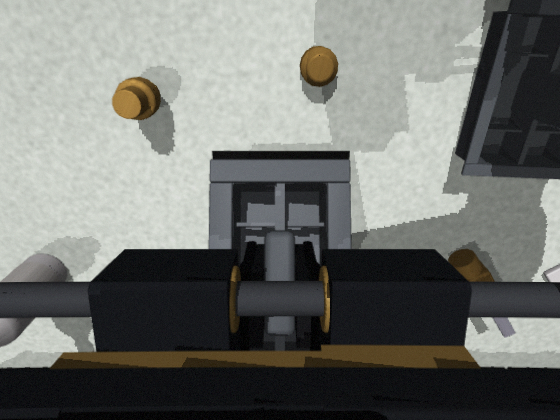

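```bash
sed -i "s/^O=/t=t+Ro.from_rotvec([0,-a,0]).as_matrix()@np.array([-.0005,-.0004,.0010])\nO=/" tgt2.py; python3 tgt2.py .12 .012
```

```text
j [  13.3    3.   -22.5    2.8  -54.9 -104.7]
0.12 [ 0.4911 -0.0589  0.2491]
t 16.275 rel [-0.08, 0.15, -0.06, -0.01, 0.0, -0.0] at [ 0.4918 -0.0604  0.2484]
0.012 [ 0.5451 -0.0589  0.1556]
t 16.275 rel [10.06, 0.15, 3.65, -0.01, 0.0, -0.0] at [ 0.4918 -0.0604  0.2484]
```

Call:
play_rows(
  plan=[
    [[2.5, 0.1, 0.9, 0, 0, 0], [5, 0.1, 1.8, 0, 0, 0], [8, 0.1, 2.9, 0, 0, 0], [9.8, 0.1, 3.6, 0, 0, 0], [9.8, 0.1, 3.6, 0, 0, 0]],
  ],
)

```text
time_s: 16.9
tcp_pos: [0.5438, -0.0599, 0.156]
ee_rot: [[0.168, 0.002, 0.986], [-0.001, 1.0, -0.002], [-0.986, -0.0, 0.168]]
wrist_force: [-0.1, 0.1, -1.1]
gripper_width: 0.135
```

Call:
play_rows(
  plan=[
    [[0, 0, 0, 0, 0, 0], [0, 0, 0, 0, 0, 0]],
  ],
)

```text
time_s: 17.15
tcp_pos: [0.5442, -0.0589, 0.1588]
ee_rot: [[0.174, 0.001, 0.985], [0.001, 1.0, -0.001], [-0.985, 0.001, 0.174]]
wrist_force: [1.0, 0.1, -2.0]
gripper_width: 0.134
```

```bash
python3 tgt2.py .012 -.038; python3 - <<'E'
from station import r
import cv2
im,_=r.capture('wrist'); cv2.imwrite('pics/w8.png',im)
im,_=r.capture('side'); cv2.imwrite('pics/s8.png',cv2.resize(im[140:260,190:350],None,fx=4,fy=4))
E
```

```text
j [  12.    13.1  -24.4    3.   -42.7 -104. ]
0.012 [ 0.5451 -0.0589  0.1556]
t 17.15 rel [0.33, -0.0, 0.03, -0.0, 0.01, -0.0] at [ 0.5442 -0.0589  0.1588]
-0.038 [ 0.5701 -0.0589  0.1123]
t 17.15 rel [5.03, -0.0, 1.74, -0.0, 0.01, -0.0] at [ 0.5442 -0.0589  0.1588]
```

View pics/w8.png

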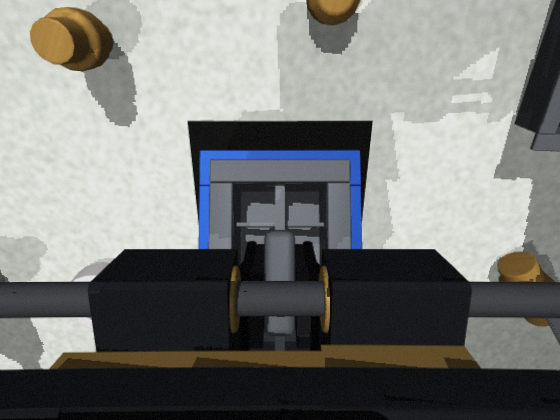

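View pics/s8.png

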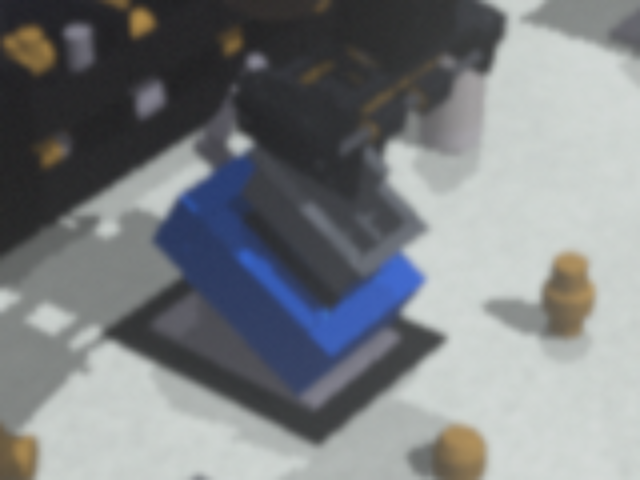

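The tray is centred over the mouth. I'm entering in small steps.

Call:
play_rows(
  plan=[
    [[0.8, 0, 0.2, 0, 0, 0], [1.4, 0, 0.45, 0, 0, 0], [2, 0, 0.65, 0, 0, 0], [2, 0, 0.65, 0, 0, 0]],
  ],
)

```text
time_s: 17.75
tcp_pos: [0.5536, -0.0589, 0.138]
ee_rot: [[0.17, 0.001, 0.985], [0.0, 1.0, -0.001], [-0.985, 0.0, 0.17]]
wrist_force: [-0.6, 0.4, -1.2]
gripper_width: 0.133
```

```bash
python3 tgt2.py -.008 -.038
```

```text
j [  11.7   15.5  -24.6    3.1  -40.4 -103.9]
-0.008 [ 0.5551 -0.0589  0.1383]
t 17.75 rel [0.0, -0.0, 0.15, -0.0, -0.01, -0.0] at [ 0.5536 -0.0589  0.138 ]
-0.038 [ 0.5701 -0.0589  0.1123]
t 17.75 rel [2.82, -0.0, 1.18, -0.0, -0.01, -0.0] at [ 0.5536 -0.0589  0.138 ]
```

Call:
play_rows(
  plan=[
    [[0.6, 0, 0.35, 0, 0, 0], [1.2, 0, 0.6, 0, 0, 0], [1.8, 0, 0.8, 0, 0, 0], [2.4, 0, 1.0, 0, 0, 0], [2.6, 0, 1.1, 0, 0, 0]],
  ],
)

```text
time_s: 18.38
tcp_pos: [0.569, -0.0589, 0.1146]
ee_rot: [[0.171, 0.001, 0.985], [0.0, 1.0, -0.001], [-0.985, 0.0, 0.171]]
wrist_force: [0.0, -0.2, -0.1]
gripper_width: 0.135
```

```bash
python3 tgt2.py -.036 -.04
```

```text
j [  11.4   18.5  -24.3    3.1  -37.6 -103.7]
-0.036 [ 0.5691 -0.0589  0.114 ]
t 18.375 rel [0.06, -0.0, -0.0, -0.0, -0.01, -0.0] at [ 0.569  -0.0589  0.1146]
-0.04 [ 0.5711 -0.0589  0.1106]
t 18.375 rel [0.43, -0.0, 0.14, -0.0, -0.01, -0.0] at [ 0.569  -0.0589  0.1146]
```

Call:
play_rows(
  plan=[
    [[0.2, 0, 0.07, 0, 0, 0], [0.4, 0, 0.14, 0, 0, 0], [0.45, 0, 0.16, 0, 0, 0], [0.45, 0, 0.16, 0, 0, 0]],
  ],
)

```text
time_s: 18.88
tcp_pos: [0.5714, -0.0589, 0.1112]
ee_rot: [[0.172, 0.001, 0.985], [0.0, 1.0, -0.001], [-0.985, 0.0, 0.172]]
wrist_force: [0.2, 0.5, -0.7]
gripper_width: 0.137
```

```bash
python3 tgt2.py -.04
```

```text
j [  11.3   18.9  -24.2    3.2  -37.2 -103.7]
-0.04 [ 0.5711 -0.0589  0.1106]
t 18.875 rel [0.06, -0.0, -0.05, -0.0, 0.0, -0.0] at [ 0.5714 -0.0589  0.1112]
```

Call:
play_rows(
  plan=[
    [[0.1, 0, 0, 0, 0, 0], [0.2, 0, 0.02, 0, 0, 0], [0.2, 0, 0.02, 0, 0, 0]],
  ],
)

```text
time_s: 19.25
tcp_pos: [0.5715, -0.0588, 0.1111]
ee_rot: [[0.172, 0.0, 0.985], [0.0, 1.0, -0.0], [-0.985, 0.0, 0.172]]
wrist_force: [-7.8, 2.7, 11.5]
gripper_width: 0.135
```

```bash
python3 tgt2.py -.04
```

```text
j [  11.3   18.9  -24.2    3.2  -37.2 -103.7]
-0.04 [ 0.5711 -0.0589  0.1106]
t 19.25 rel [0.04, -0.01, -0.05, -0.0, 0.0, -0.0] at [ 0.5715 -0.0588  0.1111]
```

The tray is seated: about 14 N along the bin normal at the expected depth. I'm releasing it and backing out along the bin's normal.

Call:
play_rows(
  plan=[
    [[-0.1, 0, 0, 0, 0, 0], [-0.1, 0, 0, 0, 0, 0], [-0.1, 0, 0, 0, 0, 0], [-0.1, 0, 0, 0, 0, 0]],
  ],
  hand=0.5,
)

```text
time_s: 19.75
tcp_pos: [0.5718, -0.0589, 0.1099]
ee_rot: [[0.172, 0.001, 0.985], [0.0, 1.0, -0.001], [-0.985, 0.0, 0.172]]
wrist_force: [-0.3, -0.1, 0.2]
gripper_width: 0.462
```

Call:
play_rows(
  plan=[
    [[-1.5, 0, -0.4, 0, 0, 0], [-4, 0, -1.2, 0, 0, 0], [-8, 0, -2.5, 0, 0, 0], [-12, 0, -4, 0, 0, 0], [-12, 0, -4, 0, 0, 0]],
  ],
)

```text
time_s: 20.38
tcp_pos: [0.5123, -0.0587, 0.2261]
ee_rot: [[0.18, -0.0, 0.984], [0.002, 1.0, -0.0], [-0.984, 0.002, 0.18]]
wrist_force: [0.2, 0.9, -0.3]
gripper_width: 0.502
```

```bash
python3 - <<'E'
from station import r
import cv2,pickle
d={}
for n in ('wrist','side','top'):
    c=r.get_calibration(n); s=r.sense(); im,dp=r.capture(n); d[n]=(im,dp,c,s); cv2.imwrite(f'pics/{n}9.png',im)
pickle.dump(d,open('s9.pkl','wb')); print(s['time_s'],s['joints'].round(1))
z=cv2.resize(d['side'][0][150:270,200:340],None,fx=4,fy=4,interpolation=2); t=cv2.resize(d['top'][0][100:220,240:360],None,fx=4,fy=4,interpolation=2)
cv2.imwrite('pics/c9.png',cv2.resize(__import__('numpy').hstack([z,t]),(800,369)))
E
```

```text
20.475 [  12.9    6.2  -22.8    2.8  -51.2 -104.4]
```

View pics/wrist9.png

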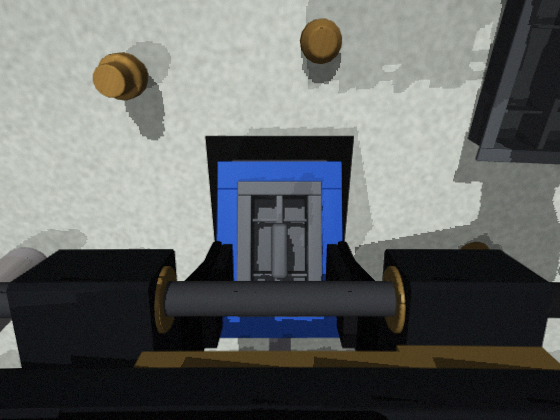

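View pics/c9.png

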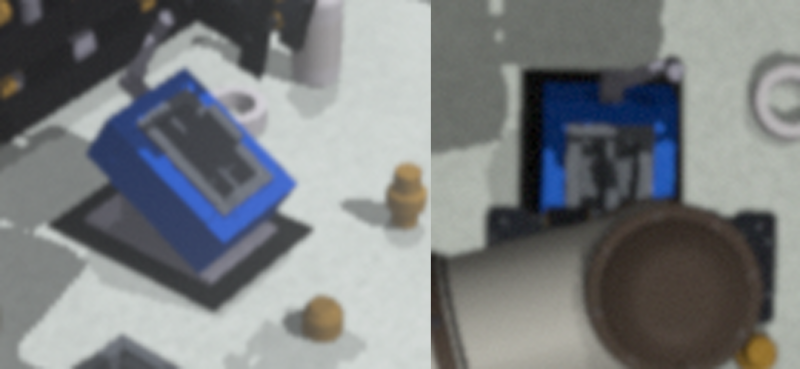

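The tray looks nested flush in the bin, with its flange at (280,235) in the wrist view, and the keeper is still open. Now to measure the fit and the knob.

```bash
python3 - <<'E'
from h import *
d=pickle.load(open('s9.pkl','rb'))
O=np.array([.5834,-.0593,.1]);Rb=Rbin(0); 
im,dp,c,s=d['wrist']; P=cloud(c,dp)-O; z=-(P@Rb[:,0]);y=P@Rb[:,1];x=P@Rb[:,2]
i=im.astype(int); blue=(i[...,0]-i[...,2]>60); grey=(abs(i[...,0]-i[...,2])<30)&(i.max(2)<170)
reg=np.zeros_like(blue); reg[150:245,215:345]=1
b=reg&blue&(abs(z)<.012); print('rim z',np.median(z[b]),b.sum())
g=reg&grey&(abs(z-.004)<.005)&(abs(y)<.04)&(x>-.07); print('flange z',np.median(z[g]),'y',np.percentile(y[g],[1,99]),'xmin',np.percentile(x[g],1))
k=g&((abs(y)>.03)|(x<-.049)); A=np.c_[x[k],y[k],np.ones(k.sum())]; print('tilt',np.linalg.lstsq(A,z[k],rcond=None)[0])
f=reg&(z>.045)&(z<.055)&(abs(y)<.02)&(abs(x)<.04); print('fin',f.sum(),np.percentile(y[f],[2,98]),np.percentile(x[f],[1]))
# knob in top
for n in('top','side'):
    im,dp,c,s=d[n]; P=cloud(c,dp)-O; z=-(P@Rb[:,0]);y=P@Rb[:,1];x=P@Rb[:,2]
    m=np.isfinite(z)&(z>.02)&(z<.05)&(x>.06)&(x<.16)&(y<.03)&(y>-.08); v,u=np.where(m)
    print(n,m.sum(), np.c_[u,v,x[m]*1000,y[m]*1000,z[m]*1000].round().astype(int)[:25].tolist())
E
```

```text
rim z 0.0003559641467481935 4869
flange z 0.004263898681944966 y [-0.03502077  0.03478898] xmin -0.0558005617396618
tilt [ 0.00021126 -0.0016207   0.00435046]
fin 340 [-0.00528438  0.00564947] [-0.01966578]
top 34 [[318, 119, 118, -43, 26], [319, 119, 118, -46, 27], [320, 119, 118, -48, 24], [317, 120, 116, -41, 26], [318, 120, 118, -43, 35], [319, 120, 118, -45, 33], [320, 120, 117, -48, 32], [321, 120, 116, -51, 28], [317, 121, 115, -41, 31], [318, 121, 115, -43, 34], [319, 121, 116, -45, 36], [320, 121, 116, -47, 38], [321, 121, 117, -49, 40], [317, 122, 113, -41, 34], [318, 122, 113, -43, 36], [319, 122, 113, -45, 34], [320, 122, 114, -47, 38], [321, 122, 113, -50, 36], [322, 122, 114, -52, 37], [317, 123, 110, -41, 34], [318, 123, 111, -43, 36], [319, 123, 111, -45, 38], [320, 123, 111, -48, 36], [321, 123, 111, -50, 35], [322, 123, 111, -52, 36]]
side 31 [[253, 154, 116, -48, 35], [254, 154, 113, -46, 39], [252, 155, 115, -41, 36], [253, 155, 115, -48, 32], [254, 155, 112, -48, 35], [255, 155, 111, -50, 35], [251, 156, 114, -36, 36], [252, 156, 113, -40, 35], [253, 156, 110, -39, 38], [254, 156, 109, -44, 36], [255, 156, 107, -45, 38], [256, 156, 107, -52, 33], [251, 157, 113, -37, 32], [252, 157, 110, -35, 37], [253, 157, 108, -39, 36], [254, 157, 107, -41, 36], [255, 157, 106, -45, 35], [250, 158, 115, -41, 22], [251, 158, 111, -35, 31], [252, 158, 110, -40, 29], [253, 158, 107, -40, 32], [254, 158, 105, -40, 35], [255, 158, 104, -44, 34], [250, 159, 112, -38, 22], [251, 159, 110, -39, 24]]
```

The tray is seated: flange top 4.3 mm above the rim, tilt under 0.002 rad, about 1 mm off centre. The knob is at bin coordinates (110, -46), so the keeper is at about 1.92 rad. I'll push it with the shut fingers, first from behind along -x, then from the -y side.

```bash
cat > kt.py <<'E'
from h import *
import sys
O=np.array([.5834,-.0593,.1]);Rb=Rbin(0); Rt=Rb@Ro.from_rotvec([0,np.radians(20),0]).as_matrix()
def B(x,y,z): return O+(x*Rb[:,2]+y*Rb[:,1]-z*Rb[:,0])/1000
def inb(p): q=p-O; return np.array([q@Rb[:,2],q@Rb[:,1],-q@Rb[:,0]])*1000
if __name__=='__main__':
    from station import r
    s=r.sense(); print('tcp in bin',inb(s['tcp_pos']).round(1),'F bin',(np.array([Rb[:,2],Rb[:,1],-Rb[:,0]])@s['wrist_force']).round(1),'j',s['joints'].round(1))
    for a in sys.argv[1:]:
        p=B(*map(float,a.split(','))); print(a,p.round(3)); rel(p,Rt)
E
python3 kt.py 137,-45,120 137,-45,19; python3 -c "
from h import *
d=pickle.load(open('s0.pkl','rb'));P=cloud(d['top'][2],d['top'][1])
for v in (60,70,80,84): print(v,P[v,300])"
```

```text
tcp in bin [ -1.7   0.4 141.2] F bin [-0.2  0.1 -0.3] j [  12.9    6.3  -22.9    2.8  -51.2 -104.4]
137,-45,120 [ 0.642 -0.104  0.272]
t 20.525 rel [-2.78, -4.53, 13.75, -0.0, -0.01, -0.0] at [ 0.5114 -0.0589  0.2214]
137,-45,19 [ 0.693 -0.104  0.185]
t 20.525 rel [6.7, -4.53, 17.23, -0.0, -0.01, -0.0] at [ 0.5114 -0.0589  0.2214]
60 [ 0.86446911 -0.06598477  0.07998748]
70 [ 0.83439893 -0.06581189  0.0840149 ]
80 [ 0.83486719 -0.07113647  0.00942568]
84 [ 0.8275372  -0.07204503 -0.00283426]
```

Call:
play_rows(
  plan=[
    [[-3, -1, 2, 0, 0, 0], [-3, -3, 7, 0, 0, 0], [-3, -4.5, 11, 0, 0, 0], [-2.8, -4.5, 13.8, 0, 0, 0], [-2.8, -4.5, 13.8, 0, 0, 0]],
  ],
  hand=0,
)

```text
time_s: 21.15
tcp_pos: [0.6441, -0.1042, 0.2697]
ee_rot: [[0.168, 0.001, 0.986], [0.0, 1.0, -0.001], [-0.986, 0.0, 0.168]]
wrist_force: [0.0, 0.2, -0.7]
gripper_width: 0.038
```

Call:
play_rows(
  plan=[
    [[0, 0, 0, 0, 0, 0], [0, 0, 0, 0, 0, 0]],
  ],
)

```text
time_s: 21.4
tcp_pos: [0.642, -0.1038, 0.2725]
ee_rot: [[0.171, 0.0, 0.985], [0.0, 1.0, -0.0], [-0.985, 0.0, 0.171]]
wrist_force: [-0.2, -0.0, -0.5]
gripper_width: 0.004
```

```bash
python3 kt.py 137,-45,60 137,-45,19
```

```text
tcp in bin [137.  -44.5 120. ] F bin [-0.4 -0.  -0.3] j [  5.5  17.9   0.5   1.  -62.8 -95.9]
137,-45,60 [ 0.672 -0.104  0.22 ]
t 21.4 rel [5.64, -0.05, 2.07, -0.0, -0.02, -0.0] at [ 0.642  -0.1038  0.2725]
137,-45,19 [ 0.693 -0.104  0.185]
t 21.4 rel [9.49, -0.05, 3.48, -0.0, -0.02, -0.0] at [ 0.642  -0.1038  0.2725]
```

Call:
play_rows(
  plan=[
    [[3, 0, 1.15, 0, 0, 0], [5.6, 0, 2.1, 0, 0, 0], [8, 0, 3, 0, 0, 0], [9.4, 0, 3.5, 0, 0, 0], [9.4, 0, 3.5, 0, 0, 0]],
  ],
)

```text
time_s: 22.02
tcp_pos: [0.6932, -0.1039, 0.1848]
ee_rot: [[0.17, 0.001, 0.986], [0.0, 1.0, -0.001], [-0.986, 0.0, 0.17]]
wrist_force: [0.3, 0.4, 0.2]
gripper_width: 0.005
```

```bash
python3 kt.py 137,-45,19 110,-45,19 70,-45,19; python3 - <<'E'
from station import r
import cv2,numpy as np
a,_=r.capture('side'); b,_=r.capture('wrist'); b=b
cv2.imwrite('pics/k1.png',np.hstack([cv2.resize(a[130:250,210:330],(420,420),interpolation=2),cv2.resize(b,(380,420))]))
E
```

```text
tcp in bin [137.5 -44.6  18.5] F bin [ 0.3  0.4 -0. ] j [  5.   26.1   0.3   1.  -54.5 -95.6]
137,-45,19 [ 0.693 -0.104  0.185]
t 22.025 rel [-0.03, -0.04, -0.06, -0.0, -0.02, -0.0] at [ 0.6932 -0.1039  0.1848]
110,-45,19 [ 0.669 -0.104  0.171]
t 22.025 rel [0.91, -0.04, -2.6, -0.0, -0.02, -0.0] at [ 0.6932 -0.1039  0.1848]
70,-45,19 [ 0.635 -0.104  0.151]
t 22.025 rel [2.29, -0.04, -6.35, -0.0, -0.02, -0.0] at [ 0.6932 -0.1039  0.1848]
```

View pics/k1.png

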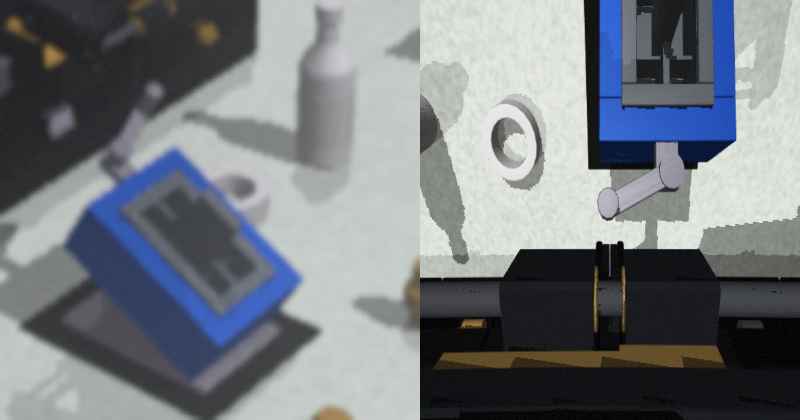

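The shut fingers are lined up behind the knob (knob at about (608,203) in the right-hand view). I'm pushing along the arc.

Call:
play_rows(
  plan=[
    [[0.43, 0.2, -1.2, 0, 0, 0], [0.7, -0.25, -1.9, 0, 0, 0], [1, -0.55, -2.7, 0, 0, 0], [1.3, -0.75, -3.6, 0, 0, 0], [1.6, -0.75, -4.5, 0, 0, 0]],
  ],
)

```text
time_s: 22.75
tcp_pos: [0.6517, -0.1115, 0.1626]
ee_rot: [[0.173, 0.001, 0.985], [0.001, 1.0, -0.001], [-0.985, 0.001, 0.173]]
wrist_force: [0.5, 0.5, 0.6]
gripper_width: 0.005
```

```bash
python3 kt.py 82,-51,19 74.5,-49,19 67,-46,19 61,-41,19 55,-36,19; python3 - <<'E'
from station import r
import cv2,numpy as np
a,_=r.capture('side'); b,_=r.capture('wrist'); b=b
cv2.imwrite('pics/k2.png',np.hstack([cv2.resize(a[130:250,210:330],(420,420),interpolation=2),cv2.resize(b,(380,420))]))
E
```

```text
tcp in bin [ 90.5 -52.2  20.1] F bin [0.7 0.5 0.2] j [  4.6  23.4  -7.5   1.  -49.1 -95.3]
82,-51,19 [ 0.645 -0.11   0.157]
t 22.75 rel [0.39, 0.11, -0.76, -0.01, -0.0, -0.0] at [ 0.6517 -0.1115  0.1626]
74.5,-49,19 [ 0.638 -0.108  0.154]
t 22.75 rel [0.65, 0.31, -1.46, -0.01, -0.0, -0.0] at [ 0.6517 -0.1115  0.1626]
67,-46,19 [ 0.632 -0.105  0.15 ]
t 22.75 rel [0.91, 0.61, -2.17, -0.01, -0.0, -0.0] at [ 0.6517 -0.1115  0.1626]
61,-41,19 [ 0.627 -0.1    0.147]
t 22.75 rel [1.11, 1.11, -2.73, -0.01, -0.0, -0.0] at [ 0.6517 -0.1115  0.1626]
55,-36,19 [ 0.622 -0.095  0.144]
t 22.75 rel [1.32, 1.61, -3.3, -0.01, -0.0, -0.0] at [ 0.6517 -0.1115  0.1626]
```

View pics/k2.png

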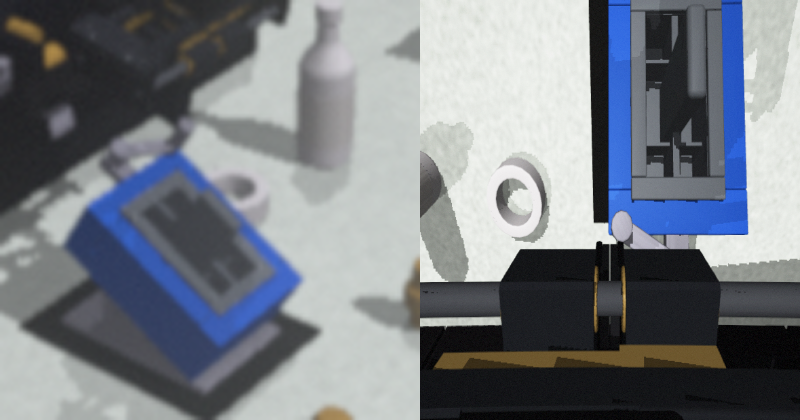

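The keeper is moving. The knob at (622,225) sits just ahead and on the +y side, as wanted.

Call:
play_rows(
  plan=[
    [[0.4, 0.1, -0.76, 0, 0, 0], [0.65, 0.3, -1.45, 0, 0, 0], [0.9, 0.6, -2.15, 0, 0, 0], [1.1, 1.1, -2.75, 0, 0, 0], [1.3, 1.6, -3.3, 0, 0, 0]],
  ],
)

```text
time_s: 23.48
tcp_pos: [0.6211, -0.0951, 0.1439]
ee_rot: [[0.171, 0.001, 0.985], [0.0, 1.0, -0.001], [-0.985, 0.0, 0.171]]
wrist_force: [-0.2, -1.2, 0.6]
gripper_width: 0.007
```

```bash
python3 kt.py 50,-30,19 47,-25,19 45,-21,19 44,-17,19 43,-13,19; python3 - <<'E'
from station import r
import cv2,numpy as np
a,_=r.capture('side'); b,_=r.capture('wrist'); b=b
cv2.imwrite('pics/k3.png',np.hstack([cv2.resize(a[130:250,210:330],(420,420),interpolation=2),cv2.resize(b,(380,420))]))
E
```

```text
tcp in bin [ 54.6 -35.8  19.2] F bin [ 0.1 -1.2  0.6] j [  6.6  21.5 -13.8   1.6 -44.9 -97.6]
50,-30,19 [ 0.617 -0.089  0.141]
t 23.475 rel [0.18, 0.58, -0.43, -0.0, -0.01, -0.0] at [ 0.6211 -0.0951  0.1439]
47,-25,19 [ 0.615 -0.084  0.14 ]
t 23.475 rel [0.28, 1.08, -0.71, -0.0, -0.01, -0.0] at [ 0.6211 -0.0951  0.1439]
45,-21,19 [ 0.613 -0.08   0.139]
t 23.475 rel [0.35, 1.48, -0.9, -0.0, -0.01, -0.0] at [ 0.6211 -0.0951  0.1439]
44,-17,19 [ 0.612 -0.076  0.138]
t 23.475 rel [0.38, 1.88, -0.99, -0.0, -0.01, -0.0] at [ 0.6211 -0.0951  0.1439]
43,-13,19 [ 0.611 -0.072  0.138]
t 23.475 rel [0.42, 2.28, -1.09, -0.0, -0.01, -0.0] at [ 0.6211 -0.0951  0.1439]
```

View pics/k3.png

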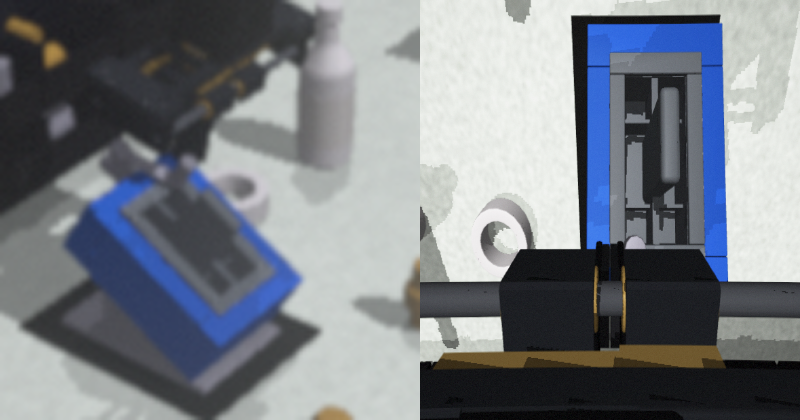

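The knob at (633,243) is still on the +y side of the fingers. I'm pushing on towards the stop.

Call:
play_rows(
  plan=[
    [[0.18, 0.6, -0.43, 0, 0, 0], [0.28, 1.1, -0.7, 0, 0, 0], [0.35, 1.5, -0.9, 0, 0, 0], [0.38, 1.9, -1, 0, 0, 0], [0.4, 2.1, -1.05, 0, 0, 0]],
  ],
)

```text
time_s: 24.2
tcp_pos: [0.6121, -0.0743, 0.1386]
ee_rot: [[0.172, 0.0, 0.985], [-0.0, 1.0, -0.0], [-0.985, -0.0, 0.172]]
wrist_force: [0.6, -5.4, 0.8]
gripper_width: 0.007
```

```bash
python3 kt.py 43,-13,19; python3 - <<'E'
from station import r
import cv2,numpy as np
a,_=r.capture('side'); b,_=r.capture('wrist'); b=b
cv2.imwrite('pics/k4.png',np.hstack([cv2.resize(a[130:250,210:330],(420,420),interpolation=2),cv2.resize(b,(380,420))]))
E
```

```text
tcp in bin [ 44.2 -15.   19. ] F bin [ 0.9 -5.4  0.4] j [   8.9   20.8  -16.1    2.2  -43.3 -100.4]
43,-13,19 [ 0.611 -0.072  0.138]
t 24.2 rel [0.04, 0.2, -0.11, -0.0, -0.01, 0.0] at [ 0.6121 -0.0743  0.1386]
```

View pics/k4.png

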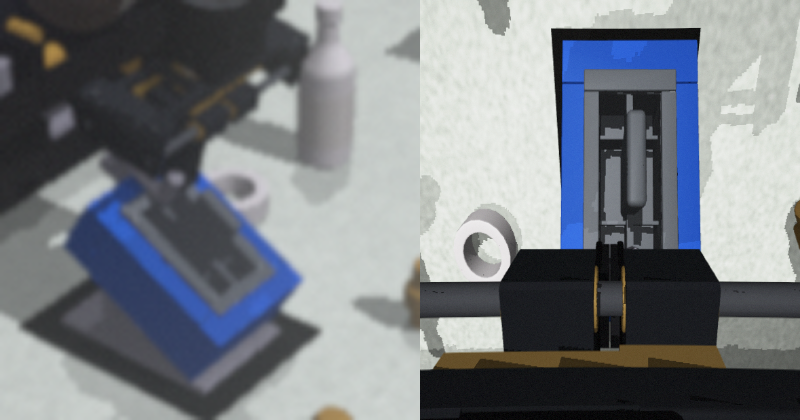

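5.4 N against the push, where friction alone would be about 0.6 N, suggests the keeper is at its stop. I'll nudge it slightly, then back off sideways and up.

Call:
play_rows(
  plan=[
    [[0, 0.1, 0, 0, 0, 0], [0, 0.1, 0, 0, 0, 0]],
  ],
)

```text
time_s: 24.55
tcp_pos: [0.6121, -0.0743, 0.1386]
ee_rot: [[0.172, 0.001, 0.985], [-0.001, 1.0, -0.001], [-0.985, -0.001, 0.172]]
wrist_force: [1.1, -4.3, 0.1]
gripper_width: 0.007
```

Call:
play_rows(
  plan=[
    [[0, -1.2, 0, 0, 0, 0], [-1, -2, -0.4, 0, 0, 0], [-6, -2, -2.2, 0, 0, 0], [-11, -2, -5, 0, 0, 0], [-14, -2, -9, 0, 0, 0]],
  ],
)

```text
time_s: 25.18
tcp_pos: [0.4992, -0.0936, 0.2641]
ee_rot: [[0.177, 0.001, 0.984], [0.001, 1.0, -0.001], [-0.984, 0.001, 0.177]]
wrist_force: [-0.7, 0.3, 0.1]
gripper_width: 0.002
```

Call:
play_rows(
  plan=[
    [[-2, -5, -4, 0, 0, 0], [-2, -11, -6, 0, 0, 0], [-2, -16, -6, 0, 0, 0], [-2, -20, -6, 0, 0, 0], [-2, -24, -6, 0, 0, 0]],
  ],
)

```text
time_s: 25.8
tcp_pos: [0.4358, -0.3349, 0.271]
ee_rot: [[0.173, 0.001, 0.985], [0.0, 1.0, -0.001], [-0.985, 0.001, 0.173]]
wrist_force: [0.6, 0.6, -0.4]
gripper_width: 0.009
```

```bash
python3 - <<'E'
from station import r
import cv2,pickle,numpy as np
d={}
for n in ('side','top','wrist'):
    c=r.get_calibration(n); s=r.sense(); im,dp=r.capture(n); d[n]=(im,dp,c,s); cv2.imwrite(f'pics/{n}11.png',im)
pickle.dump(d,open('s11.pkl','wb')); print(s['time_s'],s['joints'].round(1),s['wrist_force'])
z=cv2.resize(d['side'][0][150:270,200:340],None,fx=4,fy=4,interpolation=2); t=cv2.resize(d['top'][0][100:220,240:360],None,fx=4,fy=4,interpolation=2)
cv2.imwrite('pics/c11.png',cv2.resize(np.hstack([z,t]),(800,369)))
E
```

```text
25.9 [-23.    9.   -9.6  -4.3 -62.3 -65.5] [-0.56361783  0.2399278  -0.36370506]
```

View pics/c11.png

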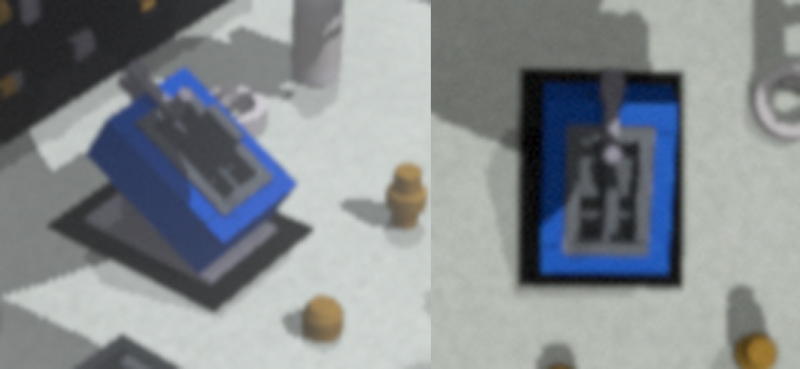

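View pics/top11.png

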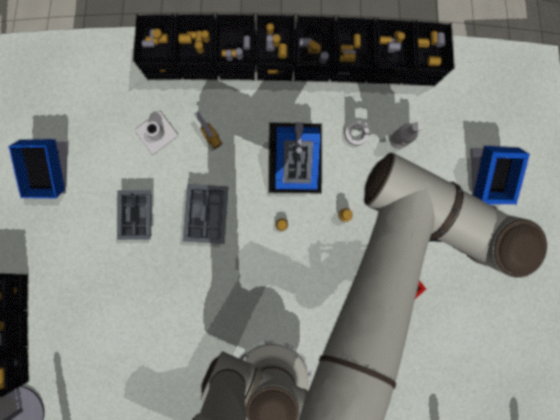

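The keeper is over the flange with its knob at about (299,149) in the top view. Trays a and b stand where they were, and the bystanders are unmoved. One numeric check of the fit and keeper angle before handing in.

```bash
python3 - <<'E'
from h import *
d=pickle.load(open('s11.pkl','rb'))
O=np.array([.5834,-.0593,.1]);Rb=Rbin(0)
im,dp,c,s=d['top']; P=cloud(c,dp)-O; z=-(P@Rb[:,0]);y=P@Rb[:,1];x=P@Rb[:,2]
i=im.astype(int)
m=np.isfinite(z)&(z>.03)&(z<.041)&(x>.034)&(x<.056)&(abs(y)<.03); print('knob',m.sum(),x[m].mean(),y[m].mean())
if m.any(): print('theta',np.arctan2(-y[m].mean(),.093-x[m].mean()))
a=np.isfinite(z)&(z>.004)&(z<.016)&(x>.065)&(x<.12)&(abs(y)<.03); print('arm',a.sum(),np.polyfit(x[a],y[a],1))
g=np.isfinite(z)&(abs(z-.004)<.005)&(i[...,0]-i[...,2]<35)&(abs(y)<.045)&(x>-.07)&(x<.03); print('flange z',np.median(z[g]),np.percentile(y[g],[1,99]),np.percentile(x[g],1))
A=np.c_[x[g],y[g],np.ones(g.sum())]; print(np.linalg.lstsq(A,z[g],rcond=None)[0])
b=np.isfinite(z)&(abs(z)<.01)&(i[...,0]-i[...,2]>50)&(abs(y)<.054)&(abs(x)<.075); print('rim',np.median(z[b]))
E
```

```text
knob 29 0.04296241697738085 0.0010077981598429564
theta -0.02013810140465652
arm 84 [ 0.00677728 -0.00030784]
flange z 0.00358574933360273 [-0.03363797  0.0347745 ] -0.0530465955879633
[ 0.00638671 -0.00089608  0.00365062]
rim -0.0004342343941077263
```

```bash
python3 -c "
from station import r
print(r.finish_job())"
```

```text
the job is handed in; nothing more can be done
None
```

insert_c, the small tray, is nested in the tilted bin and its keeper is closed over the flange. The job was handed in after about 26 s of the 72 s. `finish_job` gives no verdict, so what follows rests on my own checks.

- **Choosing the tray:** The wrist camera measured the bin's mouth at 60.3 x 102.5 mm, which suits only insert_c. I tried that tray and left the other two alone.
- **Grasp:** The first attempt could not enter the bin because joint 5 reached its limit. I set the tray back upright, gripped it again with a 20° pitch, and it slid in. It seated against about 14 N.
- **Fit, with the keeper still open:** The flange top was 4.3 mm above the rim plane (rim itself +0.4 mm), so the flange rests on the rim. Tilt was below 0.002 rad and the tray sat about 1 mm off centre.
- **Keeper:** I pushed it by the knob until it met its stop (5 N). The knob was then at bin (43, 1) mm, which puts the keeper at about 0 rad.
- **Last check from the top camera:** The flange was 3.6 mm and the rim -0.4 mm from the rim plane, with a fitted flange tilt of 0.006 rad. One reading was less certain: the flange's lower edge came out at -53 mm instead of about -57 mm. I put this down to the coarse pixels of that camera, because the wrist view had read -55.8 mm.
- **Rest of the scene:** In the last top picture the other two trays and the bystanders looked unmoved. I did not measure them again. The arm is clear of everything.

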